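Park and pin the camera carriage

TASK

The camera carriage was left at the far end of its slider rail: reach out with the pull hook, catch the camera column and draw the carriage home against the stop in the end clevis, without touching the carriage by hand, then lay the hook back down flat on the bench top. Then lock the carriage for transport with the lock pin that fits: push it from either side right through both cheeks of the clevis and the carriage tongue until its handle is against the cheek, and let go. Do not shift or knock over any of the three loose white building models.

Things in the scene. Friction and masses are not known exactly. Their poses are not given: they have to be found in the camera images.
- lock_hole (a point): Centre of the lock hole of the slider's end clevis, 68 mm above the bench. Axes: x level along the rail, away from the clevis; y level across it = hole axis; z up. Two upright steel cheeks, each 6 mm thick (8 to 14 mm either side in y), 36 mm long in x, tops at 86 mm, each with a 13 mm hole along y; a bridge joins them at x = -18 to -30 mm. Fixed to the bench.
- rail_near_end (a point): Near end of the slider rail, middle of its top edge, just before the clevis; same axes. The rail is an aluminium profile 40 mm wide, 6 to 46 mm above the bench, from x = -54 to +474 mm of the lock hole, on two foot plates 130 mm wide (in y) and 6 mm thick.
- carriage (a joint): Travel of the carriage along the rail in m: 0 = home, its tongue against the stop in the clevis and the tongue's 13 mm hole in line with those of the cheeks; it grows away from the clevis, at most 0.22. It rolls with about 2 N of drag and stays where it is left.
- column (a point): Point on the carriage's camera column 115 mm above the bench (the height to hook it); axes as the lock hole. A bare upright post, 16 mm diameter, free from 68 to 155 mm above the bench; 140 mm from the lock hole when home. The carriage plate below is 110 mm long in x, 90 mm wide, centred under the column, top at 62 mm (bolt heads 66).
- camera (a point): Centre of the camera on top of the column, 180 mm above the bench: 60 (x) x 46 x 50 mm high, its lens sticking out to 48 mm from the column's axis on the +y side. It rides with the carriage.
- tongue_hole (a point): Centre of the 13 mm hole, along y, in the carriage's tongue; coincides with the lock hole when home. The tongue is an upright plate 8 mm thick and 32 mm tall from 17 mm in front of the hole back to the carriage plate; a block 30 mm wide, up to 84 mm high, holds it 88 to 108 mm behind the hole.
- hook_grip (a point): Grip point in the pull hook's handle, half-way up, 12 mm above the bench as it lies flat. Axes: x along the rod towards the hook, y level, z up. Wooden handle 22 mm wide, 24 mm high, from x = -75 to +55 mm (steel ferrule to 67). A straight 8 mm steel rod follows, to x = 240 mm. 0.1 to 0.2 kg, balance point some 30 mm ahead of this point.
- pin_grip (a point): Centre of the handle of the lock pin that fits (slim shank). Axes: x towards the pin's tip, z up. Handle flat-sided, 48 mm long (x = -24 to +24), 20 wide, 20 high; its front face is the shoulder that stops on the cheek. Round steel shank, 10 mm diameter, on the handle's axis, x = 24 to 74 mm, last 6 mm tapered to 4 mm. Lies flat on a 3 mm mat, axis 13 mm above the bench; 0.07 kg.
- pin_tip (a point): End of the slim lock pin's shank, 74 mm ahead of the handle's centre; same axes as pin_grip.
- thick_pin_grip (a point): Centre of the handle of another lock pin with the same handle but a 16 mm thick shank 50 mm long: too thick for the holes. Lies on the same mat.
- hook: The whole pull hook: origin at the underside of the handle, 12 mm below hook_grip, same axes. From x = 240 mm the rod bends in a level half circle (22 mm radius to its centre line) to the +y side and comes back parallel, its end at x = 224, y = 44 mm: a flat J whose mouth opens back towards the handle, 36 mm wide inside. Farthest point of the bend at x = 266 mm.
- pin: The slim lock pin as a whole: origin at the underside of its handle, 10 mm below pin_grip, same axes.
- tower1: White model tower, 45 x 45 mm, 130 mm high, standing loose beside the rail; origin in the middle of its underside. Not to be disturbed.
- tower2: White model tower, 50 x 40 mm, 100 mm high, loose on the other side of the rail; origin in the middle of its underside. Not to be disturbed.
- low_model: Low white L-shaped block model, 70 x 50 mm, 30 mm high, loose in front of the clevis; origin at its underside. Not to be disturbed.
- mug: White mug, 76 mm across with a handle to its +y side, 85 mm high, on the bench or mat beyond the pins; origin at its underside.
- screwdriver: Screwdriver, 170 mm long, under 35 mm high, lying on the other side of the hook's rod, roughly alongside it.
- jar: Glue jar, 60 mm across, 60 mm high, standing on the bench near the robot; origin at its underside.
- tape: Tape measure, 65 x 32 mm, 50 mm high, beside the rod of the hook; origin at its underside.
Mind the look-alikes: they are no part of the job. What is shaped like the pin but purple is not meant.

How it is judged:
By the outcome, as a careful person would: the job done as asked, in the order asked, and still so for the second after the job is handed in, with the robot touching nothing.
It also fails if it takes over 72 s, if anything falls off the work surface, if the arm or the gripper's body presses on something with over 40 N, if the wrist force passes 120 N, or if a joint passes its speed limit or range.

ROBOT

A 7-joint arm with a two-finger parallel gripper is mounted at the origin on the work surface. World frame = base frame: x ahead of the robot, y to its left, z up, the work surface at z = 0. Lengths are in m, angles in rad, forces in N, time in s.
With the tool pointing down it reaches from about 0.4 to 0.85 m from the base axis. Payload 10.4 kg.
Tool frame: the origin (TCP) lies midway between the tips of the shut fingers; the grasp point (between the pads) lies 19 mm behind it; y points along the fingers, x is the direction in which the jaws open and shut, and the axes are right-handed (so a half turn about y gives the same grasp; the last joint's range is limited). The gripper opens to 87 mm and grips with 3 to 60 N. Pads are 19 mm wide; open, the fingers measure 117 mm over their backs; the gripper's body (75 mm by 190 mm) begins 51 mm behind the grasp point.
Start: joints at [1.077, 0.332, -0.065, 1.46, 0.022, 1.35, -0.088], TCP at [0.284, -0.557, 0.223] pointing down, gripper open.
Joint ranges: [-2.6, 2.6], [-0.5, 2.12], [-1.47, 1.34], [0.16, 2.42], [-1.27, 4.41], [0.06, 2.06], [-2.6, 2.6]. Speed limits (rad/s): [2.22, 2.22, 2.79, 2.79, 3.14, 3.14, 3.14].

INTERFACE

Orientations are given as a unit quaternion [x, y, z, w].
In Python, from bench import r gives the robot as it stands. The module is installed in compiled form; this text tells all that it offers.
- The arm moves only by the tool arm_command, never from a script. Its argument "deltas" is one flat list of numbers, 6 for each row, row after row: the shift along the tool's x, y, z in m, then the turn, a rotation vector about the tool's x, y, z in degrees. In form: [tx, ty, tz, ax, ay, az, tx, ty, tz, ax, ay, az, ...]. A call has 1 to 8 rows; each row is the pose to reach, as a shift and turn from the pose commanded when the call began, along the tool's axes at that moment; what a row does not reach only later rows make up. A row lasts 1/8 s, in which the tool goes at most 62.5 mm and 10.7 degrees, less where a joint would pass 70% of its speed; a pose out of reach is approached as far as the arm can. A call with a gripper value outside its range is refused whole. "hand" is the opening, from 0 (shut) to 1 (fully open), set as the call begins (left out, the last holds). The fingers move at their own pace and stop on an object; "grip_force" is the grip in N (left out, the last holds). Time passes only in rows, so rows that repeat a pose let the fingers close. It gives the time, the measured TCP pose, the force and the opening at its end, in the units of the state.
- r.read_state(): the state, without advancing time (a new reading comes with each control period).
- r.camera(name): name is "scene" or "top" or "wrist"; returns a dict with "image" (384x512x3 uint8, red, green, blue), "intrinsics" (3x3 intrinsics, pixels), "world_from_camera" (4x4, takes a point from camera to world coordinates); the wrist camera has in their place "hand_eye" (4x4, takes a point from camera to tool coordinates, whose origin is the TCP and whose axes are the tool frame's). Camera axes: x right, y down, z forward; pixel columns grow to the right and rows downward; lengths in m; the calibration is good to about 2 mm. A picture is of the moment at which its call begins: read the wrist's pose just before it. There is no depth.
- r.close_job(): hands the job in, once; it reports no verdict.
Trained networks look in a picture, given as the dict that the camera call returned (one of the last four; its "shot" number tells which), for a name from the list of things; names that differ only in an ending like _2 or _b are one class to them, and where a whole thing is asked for, a point or a joint stands for the part that bears it (a point fixed in the world has none). Each returns a list of dicts, best first, with "conf" (0 to 1); they miss things now and then, are a little off and sometimes report something else, mostly with a low value. They report only what shows in the picture. A call takes as long as a camera call. They do not tell look-alikes from the thing itself.
- r.boxes_of(picture, query): "centre" ([row, column] in pixels, amid what is visible of it).
- r.regions_of(picture, query): "region" (384x512 bool, what is visible of it) and "centre" ([row, column] in pixels, amid what is visible of it).
The state is a dict: "time": time; "joint_positions": joint angles; "joint_vel": joint speeds; "joint_torque": joint torques, N m; "ee_pos": TCP position; "eef_rot": TCP orientation; "ft_force": force on the tool from outside, world axes, zero at the start; "torque": the same for the moment, N m; "width": finger opening in m.
Only numpy, scipy, OpenCV 4.12 (cv2) and the standard library are available. Lean on these libraries where they do the work, as an engineer would, in place of code of your own. Each camera call takes 0.05 s, during which the arm holds its last target.

## Working session

There is one attempt and no reset: what is moved stays moved. The work goes in short steps, Python scripts to look and compute and a tool call to move; the robot and the scene stay as the last step left them, time stands still between calls to the robot, and variables do not carry over. Pictures are saved under pics/ and viewed, and the job is handed in when it is done.

Besides the shell and the picture viewer there is one more tool, called after "Call:" in YAML: its name, and indented under it one key for each argument. arm_command: Moves the arm, as the interface text tells. Its arguments: {"type":"object","properties":{"deltas":{"type":"array","items":{"type":"number"}},"hand":{"type":"number"},"grip_force":{"type":"number"}},"required":["deltas"]}

```bash
mkdir -p pics; cat > h.py <<'E'
import numpy as np, cv2
from scipy.spatial.transform import Rotation as R
from bench import r
def save(img,name,scale=1.5):
    cv2.imwrite('pics/'+name,cv2.resize(img[:,:,::-1],None,fx=scale,fy=scale,interpolation=cv2.INTER_CUBIC))
def camT(p,st=None):
    if 'world_from_camera' in p: return np.array(p['world_from_camera'])
    T=np.eye(4);T[:3,:3]=R.from_quat(st['eef_rot']).as_matrix();T[:3,3]=st['ee_pos'];return T@np.array(p['hand_eye'])
def px2w(p,rc,z,st=None):
    T=camT(p,st);K=np.array(p['intrinsics'])
    d=T[:3,:3]@np.linalg.solve(K,[rc[1],rc[0],1]);o=T[:3,3]
    return o+d*(z-o[2])/d[2]
def w2px(p,X,st=None):
    T=camT(p,st);c=T[:3,:3].T@(np.array(X)-T[:3,3]);q=np.array(p['intrinsics'])@c
    return np.array([q[1]/q[2],q[0]/q[2]])
E
python3 - <<'E'
from h import *
st=r.read_state();print({k:np.round(v,3) for k,v in st.items()})
print(R.from_quat(st['eef_rot']).as_matrix().round(3))
for n in ['scene','top']:
    p=r.camera(n);save(p['image'],n+'0.png');print(n,np.array(p['world_from_camera']).round(3).tolist(),np.array(p['intrinsics']).round(1).tolist(),p['shot'])
p=r.camera('wrist');save(p['image'],'wrist0.png');print(np.array(p['hand_eye']).round(3).tolist())
E
```

```text
{'time': np.float64(0.0), 'joint_positions': array([ 1.077,  0.333, -0.065,  1.461,  0.022,  1.35 , -0.088]), 'joint_vel': array([ 0.001,  0.   , -0.   ,  0.001,  0.002, -0.002,  0.   ]), 'joint_torque': array([ 1.0000e-03, -6.2326e+01,  2.5000e-02, -3.8989e+01, -6.1000e-02,
        4.0000e-02,  0.0000e+00]), 'ee_pos': array([ 0.283, -0.557,  0.222]), 'eef_rot': array([-0.603,  0.37 , -0.369,  0.603]), 'ft_force': array([-0.045, -0.504,  0.235]), 'torque': array([-0.022, -0.056, -0.074]), 'width': np.float64(0.087)}
[[ 0.454 -0.001  0.891]
 [-0.891  0.001  0.454]
 [-0.001 -1.    -0.   ]]
scene [[-0.763, 0.519, -0.386, 0.988], [0.646, 0.621, -0.444, 0.457], [0.009, -0.588, -0.809, 1.057], [0.0, 0.0, 0.0, 1.0]] [[412.0, 0.0, 258.3], [0.0, 412.0, 195.1], [0.0, 0.0, 1.0]] 1
top [[0.011, -0.994, 0.112, 0.407], [-1.0, -0.011, -0.006, -0.038], [0.007, -0.112, -0.994, 1.262], [0.0, 0.0, 0.0, 1.0]] [[347.9, 0.0, 255.1], [0.0, 347.9, 195.3], [0.0, 0.0, 1.0]] 2
[[1.0, -0.001, 0.001, -0.0], [-0.001, -0.252, 0.968, -0.161], [-0.001, -0.968, -0.252, 0.069], [0.0, 0.0, 0.0, 1.0]]
```

View pics/scene0.png

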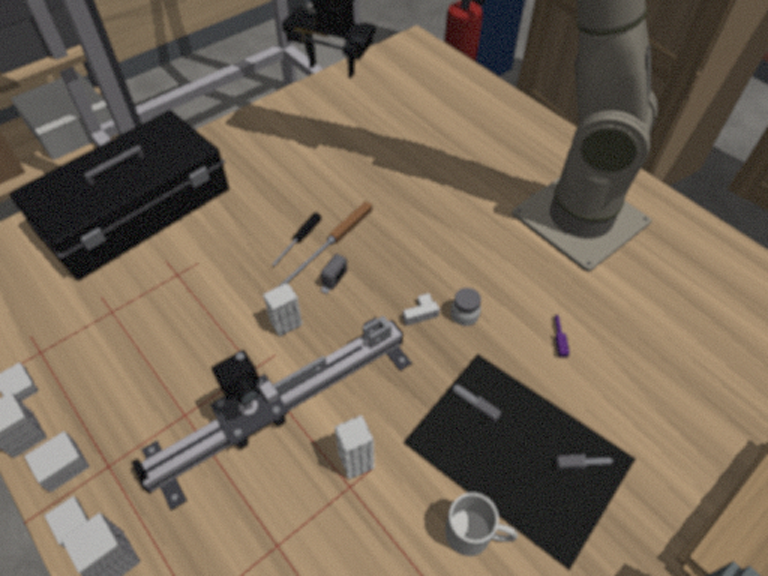

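View pics/top0.png

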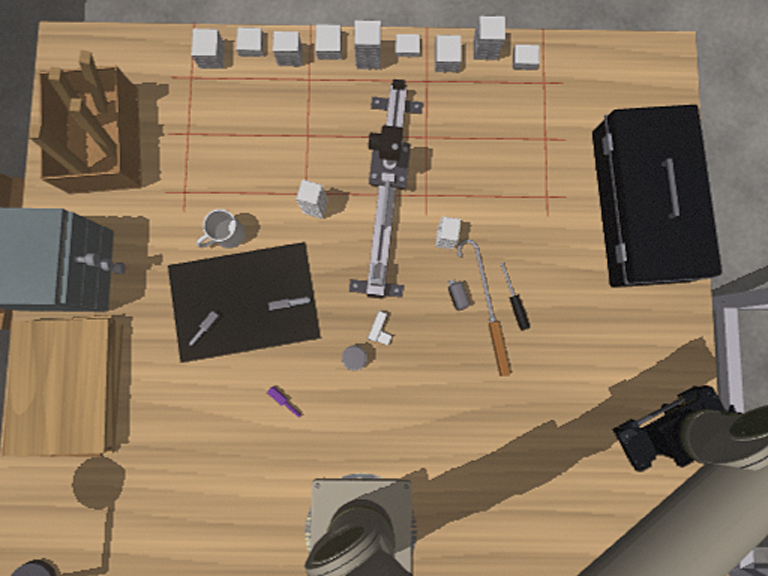

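View pics/wrist0.png

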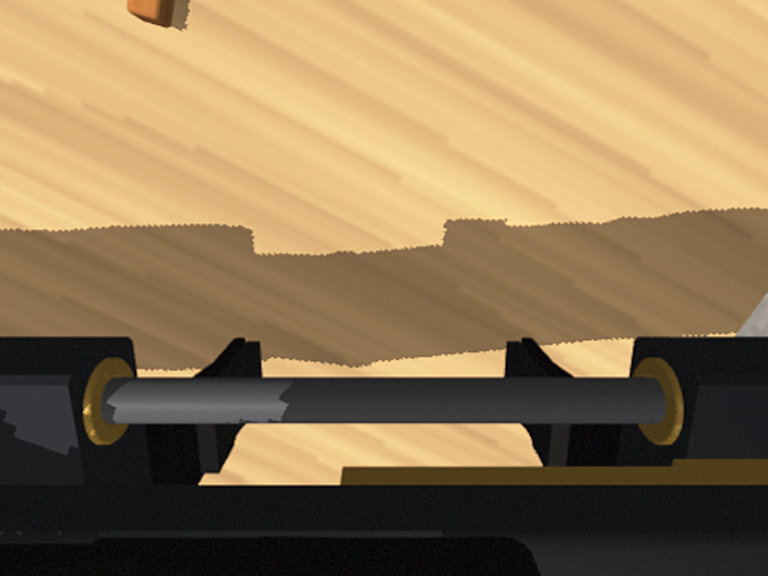

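```bash
python3 - <<'E'
from h import *
names=dict(lock_hole=.086,rail_near_end=.046,column=.115,camera=.18,tongue_hole=.068,hook_grip=.012,pin_grip=.013,pin_tip=.013,thick_pin_grip=.013,hook=.012,pin=.013,tower1=.065,tower2=.05,low_model=.015,mug=.04,screwdriver=.01,jar=.03,tape=.025)
for cn in ['top','scene']:
    p=r.camera(cn)
    cv2.imwrite(cn+'.png',p['image'][:,:,::-1])
    for n,z in names.items():
        b=r.boxes_of(p,n)
        print(cn,n,[(np.round(x['centre'],1).tolist(),round(x['conf'],2),px2w(p,x['centre'],z).round(3)[:2].tolist()) for x in b[:3]])
    im=p['image']
    if cn=='top':
        save(im[130:280,95:365],'t1.png',2.9); save(im[40:210,220:370],'t2.png',3.5)
    else: save(im[190:384,60:430],'s1.png',2.1)
E
```

```text
top lock_hole [([114.3, 255.6], 0.78, [0.825, -0.043])]
top rail_near_end [([116.7, 258.2], 0.58, [0.83, -0.053])]
top column [([106.8, 259.0], 0.74, [0.841, -0.054])]
top camera [([106.2, 257.3], 0.68, [0.819, -0.048])]
top tongue_hole [([106.3, 254.8], 0.68, [0.861, -0.04])]
top hook_grip [([221.9, 333.5], 0.78, [0.456, -0.328]), ([209.6, 346.0], 0.43, [0.5, -0.373])]
top pin_grip [([262.4, 186.4], 0.71, [0.307, 0.195]), ([214.7, 138.8], 0.52, [0.474, 0.371])]
top pin_tip [([262.8, 187.2], 0.44, [0.306, 0.192]), ([107.2, 255.9], 0.44, [0.878, -0.044])]
top thick_pin_grip []
top hook [([229.2, 334.6], 0.98, [0.43, -0.331]), ([151.6, 148.5], 0.39, [0.705, 0.347])]
top pin [([265.0, 185.5], 0.57, [0.298, 0.198])]
top tower1 [([130.2, 206.6], 0.91, [0.772, 0.129]), ([151.0, 298.3], 0.87, [0.701, -0.195]), ([109.5, 257.2], 0.26, [0.85, -0.049])]
top tower2 [([130.2, 206.6], 0.91, [0.777, 0.131]), ([151.0, 298.3], 0.87, [0.705, -0.197]), ([109.5, 257.2], 0.26, [0.856, -0.049])]
top low_model [([220.2, 250.9], 0.44, [0.458, -0.031])]
top mug [([153.1, 148.4], 0.96, [0.693, 0.338]), ([111.
[... 1136 characters left out ...]
[307.3, 385.4], 0.78, [0.469, 0.376]), ([230.2, 374.7], 0.55, [0.308, 0.204]), ([149.2, 228.8], 0.27, [0.442, -0.327])]
scene tower1 [([298.1, 234.7], 0.97, [0.767, 0.12]), ([205.8, 191.2], 0.93, [0.689, -0.183]), ([308.6, 383.5], 0.72, [0.501, 0.379])]
scene tower2 [([298.1, 234.7], 0.97, [0.764, 0.115]), ([205.8, 191.2], 0.93, [0.685, -0.192]), ([308.6, 383.5], 0.72, [0.494, 0.378])]
scene low_model [([209.5, 284.2], 0.72, [0.465, -0.022])]
scene mug [([351.8, 317.1], 0.61, [0.694, 0.344])]
scene screwdriver [([151.5, 206.1], 0.54, [0.506, -0.37])]
scene jar [([204.6, 308.3], 0.56, [0.404, 0.019])]
scene tape [([183.7, 223.0], 0.81, [0.552, -0.214]), ([297.3, 233.9], 0.46, [0.759, 0.103])]
```

View pics/t1.png

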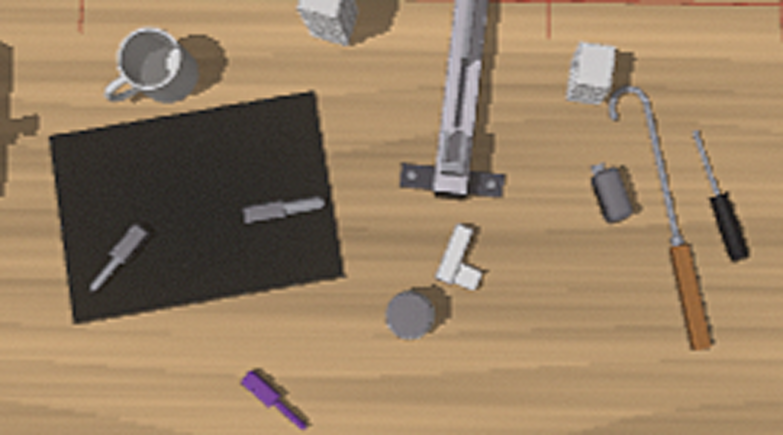

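View pics/t2.png

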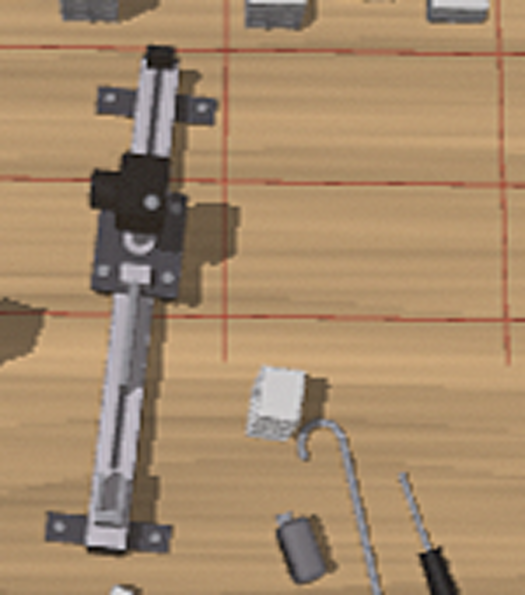

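View pics/s1.png

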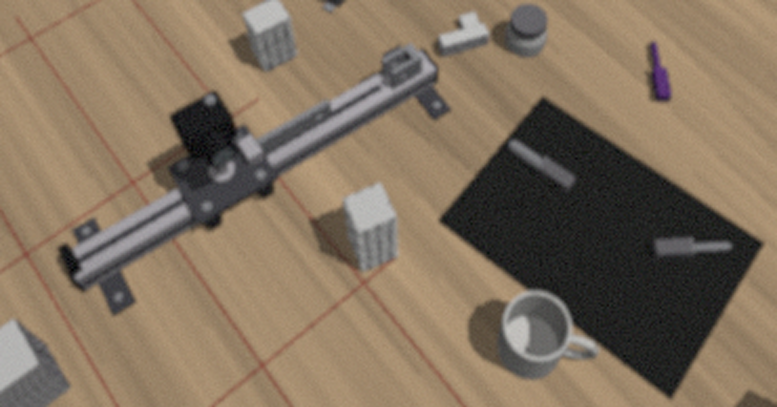

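```bash
python3 - <<'E'
from h import *
p=r.camera('top')
def t2(c,w,z): return px2w(p,(40+(w)/3.5,220+c/3.5),z)
def t1(c,w,z): return px2w(p,(130+w/2.9,95+c/2.9),z)
for n,c,w,z in [('nb1',58,525,.008),('nb2',152,537,.008),('fb1',112,99,.008),('fb2',203,107,.008),('nearend',107,550,.046),('neartop',107,530,.046),('farend',160,48,.046),('clev far L',103,475,.086),('clev far R',127,477,.086),('clev near',110,522,.086),('carr cornerNL',93,288,.062),('NR',177,298,.062),('col',139,243,.08),('camera knob',151,201,.21),('camNearL',117,226,.205),('camNearR',160,233,.205),('block',135,272,.084)]:
    print(n,t2(c,w,z).round(3))
for n,c,w,z in [('hookend',703,348,.024),('handlefront',680,246,.024),('rodmid',661,160,.012),('bendR',648,105,.012),('bendtop',632,89,.012),('tip',614,117,.012),('pinback',139,230,.013),('pinsh',117,258,.013),('pintip',93,290,.013),('thback',246,215,.013),('thtip',322,203,.013),('towRtopL',577,43,.1),('towRtopR',615,46,.1),('towRtopNL',573,82,.1),('towRbaseNR',606,102,.0),('towRbaseNL',568,100,.0),('lowfar',463,228,.03),('lownear',475,287,.03),('lowR',482,272,.03),('lowL',438,275,.03),('jar',410,313,.06),('tape',612,193,.05),('tapeR',636,214,0),('drvtip',697,132,.01),('drvend',742,258,.02),('towLnear',350,42,0)]:
    print(n,t1(c,w,z).round(3))
E
```

```text
nb1 [0.568 0.023 0.008]
nb2 [ 0.556 -0.075  0.008]
fb1 [ 1.033 -0.028  0.008]
fb2 [ 1.025 -0.127  0.008]
nearend [ 0.538 -0.029  0.046]
neartop [ 0.558 -0.029  0.046]
farend [ 1.071 -0.078  0.046]
clev far L [ 0.608 -0.024  0.086]
clev far R [ 0.606 -0.048  0.086]
clev near [ 0.561 -0.032  0.086]
carr cornerNL [ 0.804 -0.012  0.062]
NR [ 0.795 -0.097  0.062]
col [ 0.845 -0.058  0.08 ]
camera knob [ 0.836 -0.066  0.21 ]
camNearL [ 0.814 -0.036  0.205]
camNearR [ 0.808 -0.074  0.205]
block [ 0.814 -0.054  0.084]
hookend [ 0.357 -0.337  0.024]
handlefront [ 0.48  -0.311  0.024]
rodmid [ 0.588 -0.291  0.012]
bendR [ 0.658 -0.275  0.012]
bendtop [ 0.679 -0.255  0.012]
tip [ 0.642 -0.232  0.012]
pinback [0.493 0.357 0.013]
pinsh [0.458 0.383 0.013]
pintip [0.419 0.41  0.013]
thback [0.513 0.226 0.013]
thtip [0.529 0.132 0.013]
towRtopL [ 0.714 -0.176  0.1  ]
towRtopR [ 0.711 -0.22   0.1  ]
towRtopNL [ 0.667 -0.171  0.1  ]
towRbaseNR [ 0.664 -0.224  0.   ]
towRbaseNL [ 0.666 -0.176  0.   ]
lowfar [ 0.499 -0.044  0.03 ]
lownear [ 0.427 -0.059  0.03 ]
lowR [ 0.446 -0.067  0.03 ]
lowL [ 0.441 -0.014  0.03 ]
jar [0.395 0.018 0.06 ]
tape [ 0.542 -0.223  0.05 ]
tapeR [ 0.521 -0.261  0.   ]
drvtip [ 0.625 -0.337  0.01 ]
drvend [ 0.467 -0.388  0.02 ]
towLnear [0.738 0.103 0.   ]
```

Call:
arm_command:
  deltas: [-0.023, 0.004, 0.045, 0, 3, 0, -0.046, 0.008, 0.09, 0, 6, 0, -0.069, 0.012, 0.135, 0, 9, 0, -0.092, 0.016, 0.18, 0, 12, 0, -0.115, 0.02, 0.225, 0, 15, 0, -0.136, 0.022, 0.267, 0, 15, 0, -0.136, 0.022, 0.267, 0, 15, 0]
  hand: 0.7

```text
time: 2.98
ee_pos: [0.4623, -0.3107, 0.2006]
eef_rot: [-0.55, 0.443, -0.443, 0.551]
ft_force: [0.1, -0.1, 0.3]
width: 0.0615
```

```bash
python3 - <<'E'
from h import *
st=r.read_state();print(st['time'],st['ee_pos'].round(4) if hasattr(st['ee_pos'],'round') else st['ee_pos'],st['width'])
M=R.from_quat(st['eef_rot']).as_matrix();print(M.round(3).tolist())
p=r.camera('wrist');save(p['image'],'w1.png')
import pickle;pickle.dump((p,dict(st)),open('w1.pkl','wb'))
for n in ['hook_grip','hook','tower1']:
    for f in (r.regions_of(p,n)[:1]): print(n,f['centre'],f['conf'],px2w(p,f['centre'],.024,st).round(4), f['region'].sum())
E
```

```text
2.975 [ 0.4623 -0.3107  0.2006] 0.061541419309311694
[[0.214, 0.001, 0.977], [-0.977, 0.001, 0.214], [-0.001, -1.0, 0.001]]
hook_grip [31.0, 32.5] 0.62 [ 0.5576 -0.0731  0.024 ] 2423
hook [167.7, 261.1] 0.78 [ 0.4758 -0.3142  0.024 ] 3294
```

View pics/w1.png

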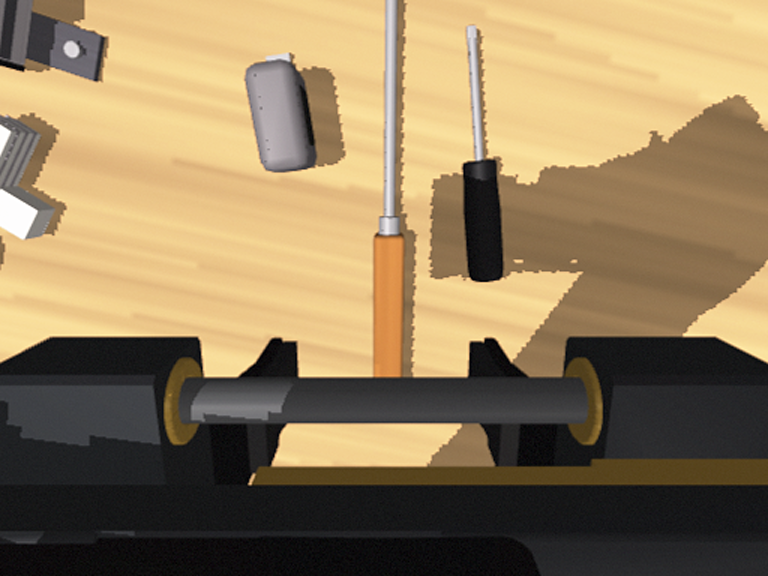

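```bash
python3 - <<'E'
from h import *
import pickle;p,st=pickle.load(open('w1.pkl','rb'))
M=R.from_quat(st['eef_rot']).as_matrix()
for n,c,w,z in [('hfront',388.5,235,.024),('hback',388,375,.024),('ferr',390,217,.016),('rod0',391,3,.012),('rod1',389.5,200,.012)]:
    X=px2w(p,(w/1.5,c/1.5),z,st);print(n,X.round(4),(M.T@(X-st['ee_pos'])).round(4))
E
```

```text
hfront [ 0.4867 -0.3095  0.024 ] [0.0043 0.1766 0.0239]
hback [ 0.384  -0.3319  0.024 ] [ 0.0042  0.1765 -0.0813]
ferr [ 0.4984 -0.3081  0.016 ] [0.0054 0.1846 0.0355]
rod0 [ 0.6315 -0.2792  0.012 ] [0.0057 0.1888 0.1718]
rod1 [ 0.5096 -0.3053  0.012 ] [0.0051 0.1887 0.0471]
```

Call:
arm_command:
  deltas: [0.005, 0.05, -0.001, 0, 0, 0, 0.005, 0.1, -0.001, 0, 0, 0, 0.005, 0.15, -0.001, 0, 0, 0, 0.005, 0.185, -0.001, 0, 0, 0, 0.005, 0.196, -0.001, 0, 0, 0, 0.005, 0.196, -0.001, 0, 0, 0]

```text
time: 3.92
ee_pos: [0.4596, -0.3205, 0.0049]
eef_rot: [0.549, -0.445, 0.445, -0.549]
ft_force: [-0.4, -0.6, 1.1]
width: 0.0608
```

Call:
arm_command:
  deltas: [0, 0, 0, 0, 0, 0, 0, 0, 0, 0, 0, 0, 0, 0, 0, 0, 0, 0, 0, 0, 0, 0, 0, 0]
  hand: 0
  grip_force: 35

```text
time: 4.42
ee_pos: [0.46, -0.3198, 0.0049]
eef_rot: [-0.549, 0.445, -0.445, 0.549]
ft_force: [0.1, 1.0, 0.7]
width: 0.0291
```

Call:
arm_command:
  deltas: [0, 0, 0, 0, 0, 0, 0, 0, 0, 0, 0, 0]

```text
time: 4.68
ee_pos: [0.4599, -0.3196, 0.0047]
eef_rot: [-0.549, 0.445, -0.445, 0.55]
ft_force: [0.5, 1.8, 2.8]
width: 0.0217
```

Call:
arm_command:
  deltas: [0, -0.006, -0.004, 0, 0, 0, 0, -0.015, -0.02, 0, 0, 0, 0, -0.04, -0.04, 0, 0, 0, 0, -0.08, -0.05, 0, 0, 0, 0, -0.12, -0.06, 0, 0, 0, 0, -0.16, -0.06, 0, 0, 0, 0, -0.16, -0.06, 0, 0, 0]

```text
time: 5.55
ee_pos: [0.4015, -0.3338, 0.1682]
eef_rot: [0.549, -0.443, 0.448, -0.549]
ft_force: [0.4, 0.2, -2.2]
width: 0.0215
```

```bash
python3 - <<'E'
from h import *
st=r.read_state();print(st['time'],np.round(st['ee_pos'],4),st['width'],np.round(st['torque'],3))
M=R.from_quat(st['eef_rot']).as_matrix();print(M.round(3).tolist())
p=r.camera('wrist');save(p['image'],'w2.png')
q=r.camera('scene');save(q['image'][60:300,60:400],'s2.png',2.2)
E
```

```text
5.55 [ 0.4015 -0.3338  0.1682] 0.021481861584646662 [ 0.037 -0.007  0.027]
[[0.206, 0.005, 0.978], [-0.978, -0.004, 0.206], [0.005, -1.0, 0.004]]
```

View pics/w2.png

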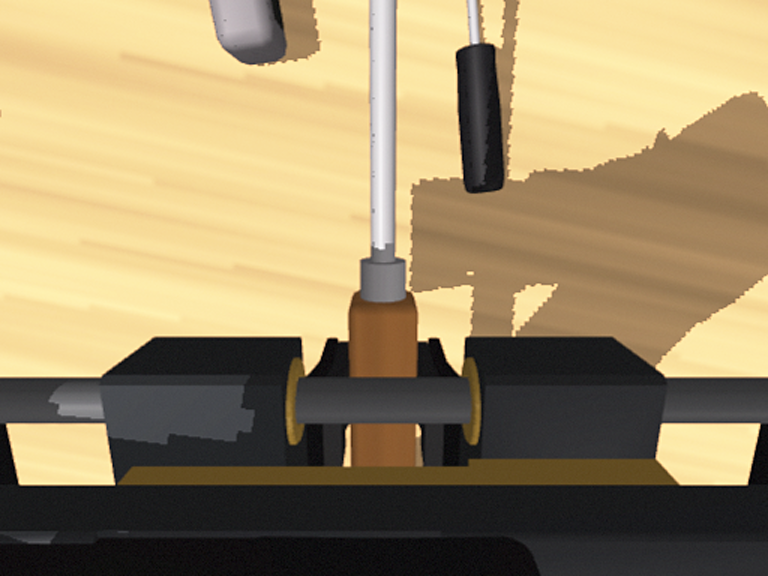

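View pics/s2.png

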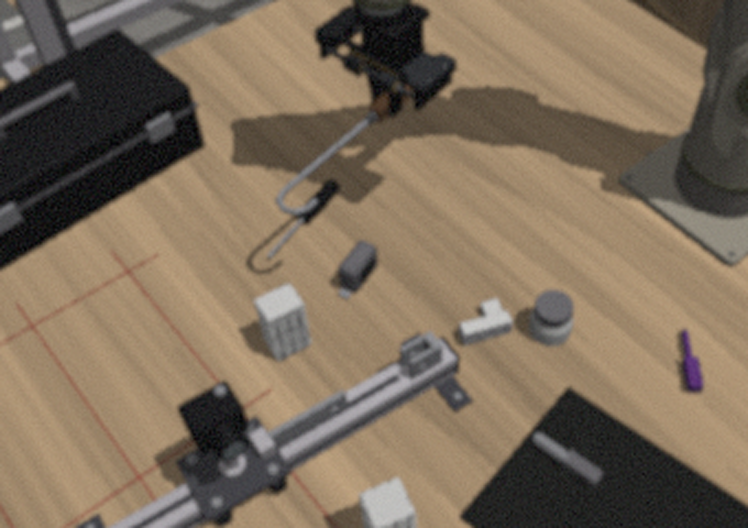

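Call:
arm_command:
  deltas: [-0.03, 0, 0.02, 0, 3, 0, -0.07, 0, 0.045, 0, 6, 0, -0.11, 0, 0.075, 0, 9, 0, -0.15, 0, 0.105, 0, 12, 0, -0.19, 0, 0.135, 0, 15, 0, -0.21, 0, 0.15, 0, 17, 0, -0.216, 0, 0.155, 0, 18.1, 0, -0.216, 0, 0.155, 0, 18.1, 0]

```text
time: 6.65
ee_pos: [0.5072, -0.0895, 0.1637]
eef_rot: [-0.473, 0.526, -0.526, 0.472]
ft_force: [-0.4, -1.1, -1.9]
width: 0.0214
```

```bash
python3 - <<'E'
from h import *
st=r.read_state();print(st['time'],np.round(st['ee_pos'],4),st['width'])
M=R.from_quat(st['eef_rot']).as_matrix();print(M.round(3).tolist())
p=r.camera('wrist');save(p['image'],'w3.png')
import pickle;pickle.dump((p,dict(st)),open('w3.pkl','wb'))
for n in ['column','lock_hole','camera']:
    b=r.boxes_of(p,n);print(n,[(x['centre'],x['conf']) for x in b[:2]])
q=r.camera('scene');save(q['image'][60:300,60:400],'s3.png',2.2)
t=r.camera('top');save(t['image'][40:230,180:340],'t3.png',3.1)
pickle.dump((q,t),open('st3.pkl','wb'))
E
```

```text
6.65 [ 0.5072 -0.0895  0.1637] 0.02139665102036484
[[-0.107, -0.002, 0.994], [-0.994, -0.0, -0.107], [0.0, -1.0, -0.002]]
column []
lock_hole [([100.0, 177.5], 0.62)]
camera []
```

View pics/w3.png

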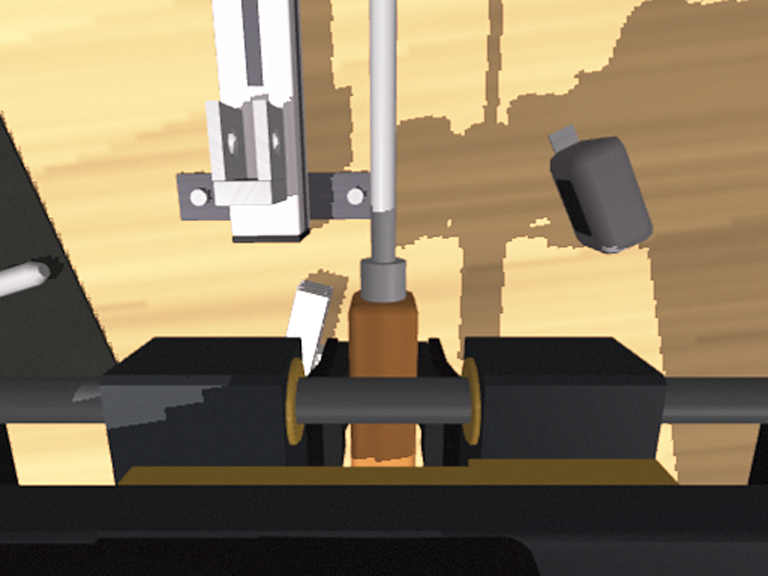

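View pics/s3.png

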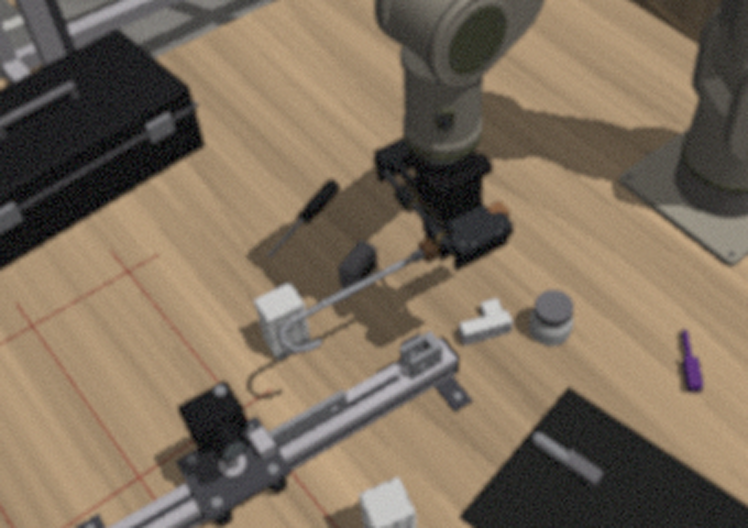

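View pics/t3.png

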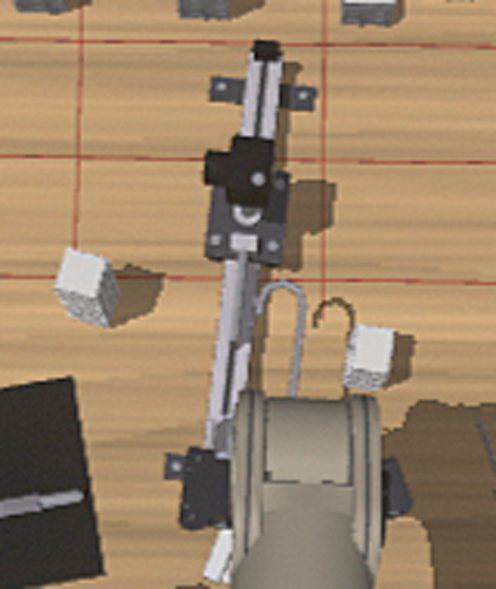

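```bash
python3 - <<'E'
from h import *
import pickle;p,st=pickle.load(open('w3.pkl','rb'));q,t=pickle.load(open('st3.pkl','rb'))
for n,c,w,z in [('bolt1',199,197,.009),('bolt2',356,196,.009),('endL',233,236,.046),('endR',298,234,.046),('bridgeNL',215,204,.086),('bridgeNR',281,203,.086),('bridgeFL',216,181,.086),('bridgeFR',284,180,.086),('chLfar',210,100,.086),('chRfar',294,97,.086),('railL0',214,2,.046),('railR0',297,2,.046)]:
    print(n,px2w(p,(w/1.5,c/1.5),z,st).round(4))
# J in top & scene
for c,w in [(283,283),(301,320),(258,312)]:
    print(px2w(t,(40+w/3.1,180+c/3.1),.172).round(4))
# column top pic: 
g=np.array(st['ee_pos']);u=np.array([.994,-.107,0]);n=np.array([.107,.994,0])
for X in (g+u*.236+n*.022+[0,0,.009],g+u*.194+n*.044+[0,0,.009]):
    a=w2px(t,X);b=w2px(q,X);print('pred top',(a[1]-180)*3.1,(a[0]-40)*3.1,'scene',(b[1]-60)*2.2,(b[0]-60)*2.2)
E
```

```text
bolt1 [0.5704 0.0213 0.009 ]
bolt2 [ 0.5602 -0.0783  0.009 ]
endL [ 0.5473 -0.0074  0.046 ]
endR [ 0.5444 -0.0447  0.046 ]
bridgeNL [ 0.5676 -0.0144  0.086 ]
bridgeNR [ 0.5646 -0.0462  0.086 ]
bridgeFL [ 0.5782 -0.017   0.086 ]
bridgeFR [ 0.5752 -0.0494  0.086 ]
chLfar [ 0.6142 -0.0212  0.086 ]
chRfar [ 0.6113 -0.0598  0.086 ]
railL0 [ 0.6667 -0.0199  0.046 ]
railR0 [ 0.6621 -0.0622  0.046 ]
[ 0.7386 -0.094   0.172 ]
[ 0.6995 -0.1128  0.172 ]
[ 0.7074 -0.0682  0.172 ]
pred top 281.97117068563966 277.60322521713476 scene 282.8211733941131 342.03823667918283
pred top 256.30268767234185 314.2969289969142 scene 323.7205950293316 338.3981596831866
```

Call:
arm_command:
  deltas: [0, 0.03, 0, 0, 0, 0, 0, 0.056, 0, 0, 0, 0, 0, 0.056, 0.04, 0, 0, 0, 0, 0.056, 0.08, 0, 0, 0, 0, 0.056, 0.12, 0, 0, 0, 0, 0.056, 0.15, 0, 0, 0, 0, 0.056, 0.17, 0, 0, 0, 0, 0.056, 0.17, 0, 0, 0]

```text
time: 7.95
ee_pos: [0.6774, -0.1073, 0.1079]
eef_rot: [-0.473, 0.526, -0.526, 0.472]
ft_force: [-0.7, -0.2, -1.0]
width: 0.0219
```

```bash
python3 - <<'E'
from h import *
st=r.read_state();print(st['time'],np.round(st['ee_pos'],4),st['width'],np.round(st['ft_force'],2))
M=R.from_quat(st['eef_rot']).as_matrix();print(M.round(3).tolist())
q=r.camera('scene');save(q['image'][100:320,60:360],'s4.png',2.6)
t=r.camera('top');save(t['image'][40:200,180:340],'t4.png',3.5)
p=r.camera('wrist');save(p['image'],'w4.png')
import pickle;pickle.dump((q,t,p,dict(st)),open('st4.pkl','wb'))
E
```

```text
7.95 [ 0.6774 -0.1073  0.1079] 0.021941256973744612 [-0.71 -0.18 -0.98]
[[-0.107, -0.0, 0.994], [-0.994, 0.0, -0.107], [-0.0, -1.0, -0.0]]
```

View pics/s4.png

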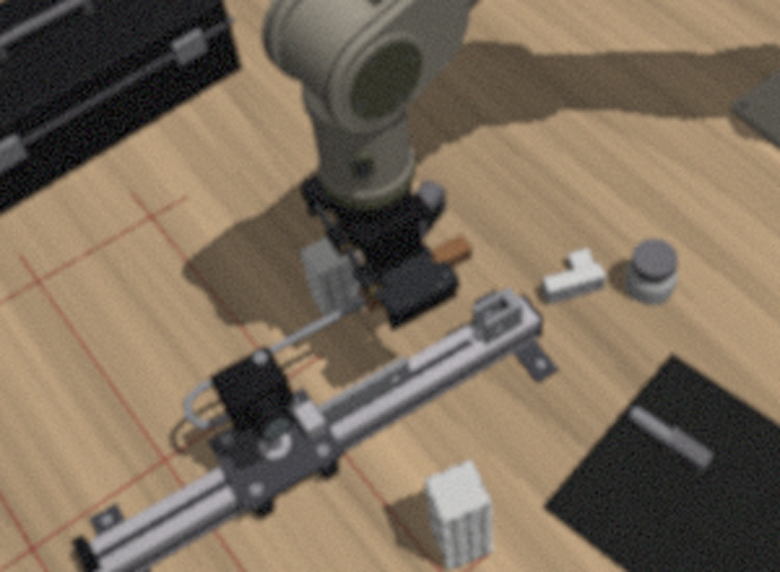

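View pics/t4.png

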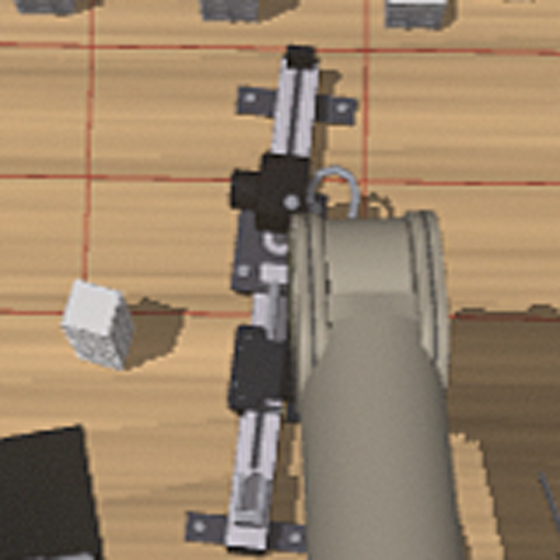

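View pics/w4.png

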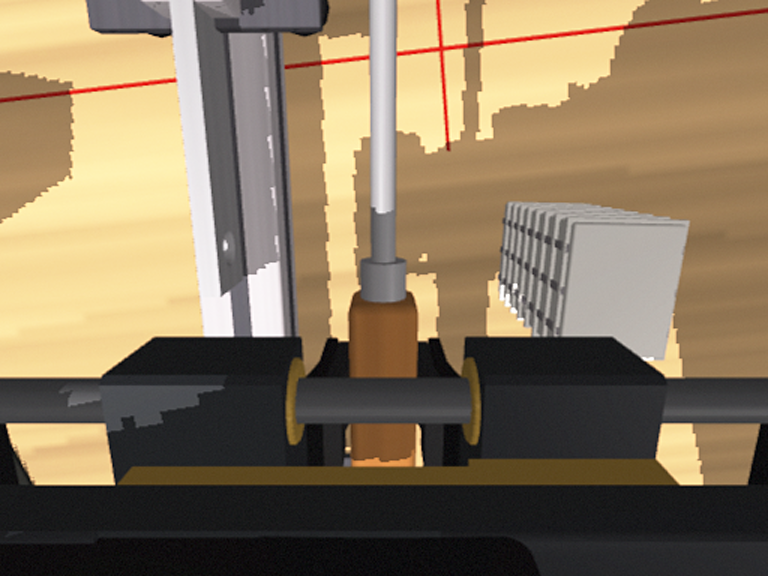

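```bash
python3 - <<'E'
from h import *
import pickle;q,t,p,st=pickle.load(open('st4.pkl','rb'))
for n,c,w,z in [('cL',90,26,.062),('cR',325,27,.062)]:
    X=px2w(p,(w/1.5,c/1.5),z,st);print(n,X.round(4))
print(px2w(t,(40+175/3.5,180+337/3.5),.117),px2w(t,(40+200/3.5,180+313/3.5),.117))
E
```

```text
cL [ 0.8105 -0.0084  0.062 ]
cR [ 0.8004 -0.0983  0.062 ]
[ 0.901218   -0.11319975  0.117     ] [ 0.87541872 -0.08981291  0.117     ]
```

Call:
arm_command:
  deltas: [0, 0, 0.017, 0, 0, 0, -0.012, 0, 0.017, 0, 0, 0, -0.03, 0, 0.017, 0, 0, 0, -0.044, 0, 0.017, 0, 0, 0, -0.045, 0, 0.017, 0, 0, 0, -0.045, 0, 0.017, 0, 0, 0]

```text
time: 8.85
ee_pos: [0.6986, -0.0643, 0.1086]
eef_rot: [0.473, -0.526, 0.526, -0.472]
ft_force: [-0.1, 0.1, -1.5]
width: 0.0217
```

```bash
python3 - <<'E'
from h import *
st=r.read_state();print(st['time'],np.round(st['ee_pos'],4),st['width'],np.round(st['ft_force'],2))
q=r.camera('scene');save(q['image'][100:320,60:360],'s5.png',2.6)
t=r.camera('top');save(t['image'][40:200,180:340],'t5.png',3.5)
E
```

```text
8.85 [ 0.6986 -0.0643  0.1086] 0.02166114107984129 [-0.1   0.08 -1.51]
```

View pics/s5.png

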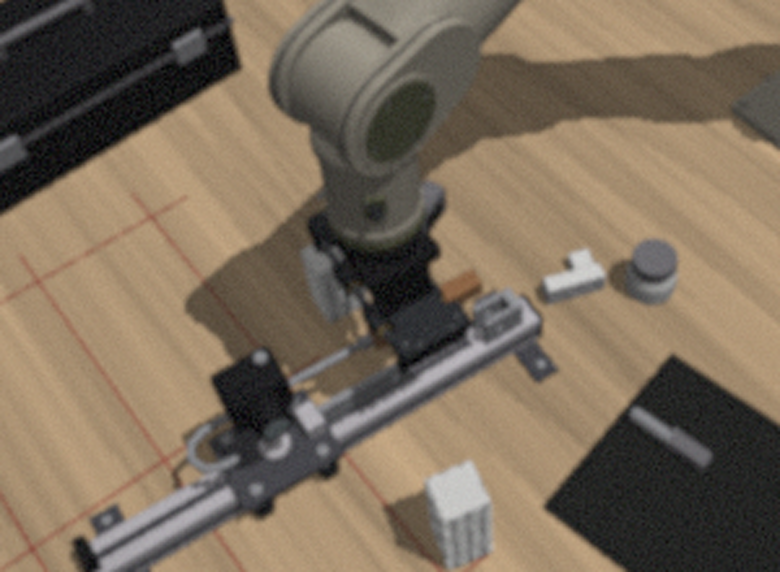

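View pics/t5.png

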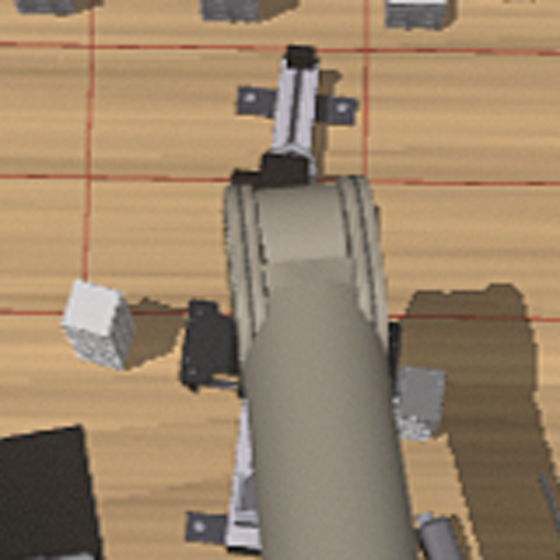

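Call:
arm_command:
  deltas: [0, 0, -0.015, 0, 0, 0, 0, 0, -0.035, 0, 0, 0, 0, 0, -0.05, 0, 0, 0, 0, 0, -0.065, 0, 0, 0, 0, 0, -0.085, 0, 0, 0, 0, 0, -0.107, 0, 0, 0, 0, 0, -0.129, 0, 0, 0, 0, 0, -0.15, 0, 0, 0]

```text
time: 9.95
ee_pos: [0.5495, -0.0489, 0.109]
eef_rot: [0.472, -0.526, 0.527, -0.473]
ft_force: [4.0, -1.0, -2.0]
width: 0.0216
```

Call:
arm_command:
  deltas: [0, 0, -0.006, 0, 0, 0, 0, 0, -0.011, 0, 0, 0, 0, 0, -0.015, 0, 0, 0, 0, 0, -0.018, 0, 0, 0, 0, 0, -0.02, 0, 0, 0]

```text
time: 10.58
ee_pos: [0.5298, -0.0459, 0.1086]
eef_rot: [0.473, -0.526, 0.526, -0.473]
ft_force: [1.7, -0.8, -1.0]
width: 0.0215
```

```bash
python3 - <<'E'
from h import *
st=r.read_state();print(st['time'],np.round(st['ee_pos'],4),st['width'],np.round(st['ft_force'],2))
M=R.from_quat(st['eef_rot']).as_matrix();print(M.round(3).tolist())
q=r.camera('scene');save(q['image'][100:320,60:360],'s6.png',2.6)
p=r.camera('wrist');save(p['image'],'w6.png')
import pickle;pickle.dump((q,p,dict(st)),open('st6.pkl','wb'))
E
```

```text
10.575 [ 0.5298 -0.0459  0.1086] 0.021527960593170605 [ 1.74 -0.77 -1.01]
[[-0.107, 0.0, 0.994], [-0.994, 0.0, -0.107], [-0.0, -1.0, 0.0]]
```

View pics/s6.png

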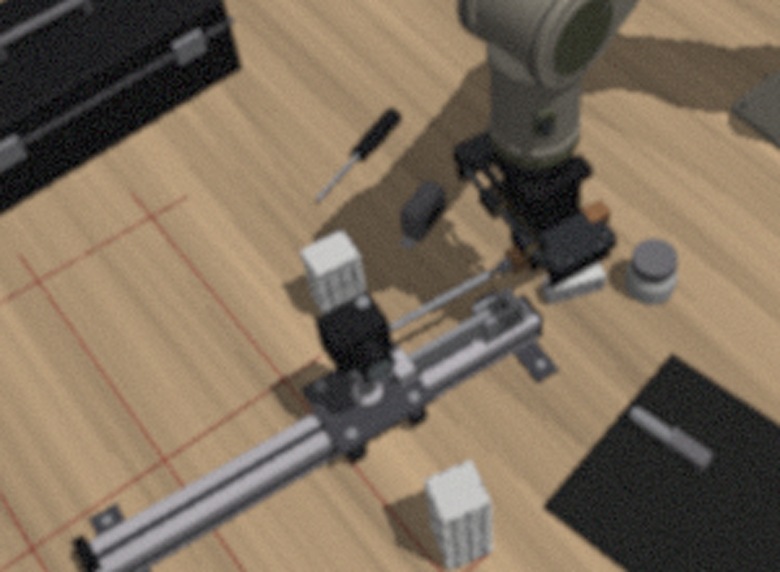

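View pics/w6.png

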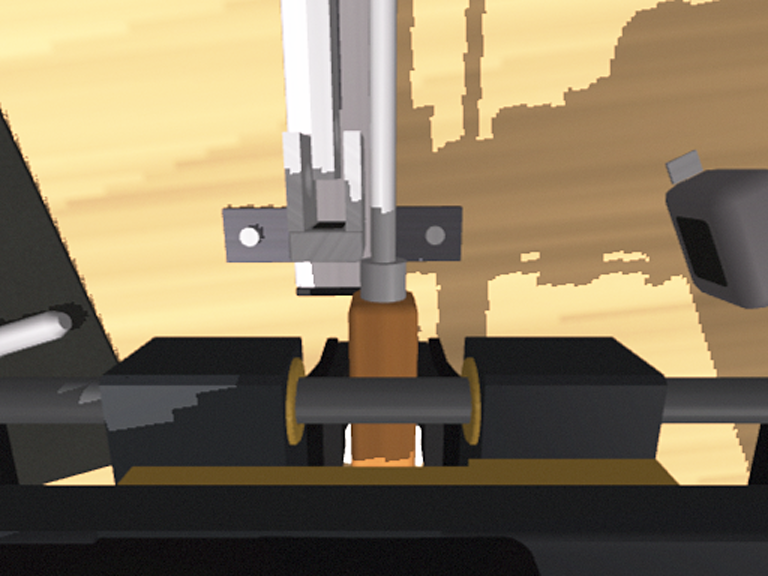

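Call:
arm_command:
  deltas: [0, 0, -0.003, 0, 0, 0, 0, 0, -0.006, 0, 0, 0, 0, 0, -0.008, 0, 0, 0, 0, 0, -0.01, 0, 0, 0, 0, 0, -0.01, 0, 0, 0]

```text
time: 11.3
ee_pos: [0.5195, -0.0448, 0.1085]
eef_rot: [-0.473, 0.526, -0.526, 0.472]
ft_force: [0.2, -0.4, -1.0]
width: 0.0216
```

Call:
arm_command:
  deltas: [0, 0, -0.002, 0, 0, 0, 0, 0, -0.004, 0, 0, 0]

```text
time: 11.55
ee_pos: [0.5157, -0.0443, 0.1086]
eef_rot: [0.473, -0.526, 0.526, -0.473]
ft_force: [2.5, -0.7, -1.6]
width: 0.0217
```

Call:
arm_command:
  deltas: [0, 0, -0.002, 0, 0, 0, 0, 0, -0.003, 0, 0, 0]

```text
time: 11.8
ee_pos: [0.5126, -0.044, 0.1085]
eef_rot: [0.473, -0.526, 0.526, -0.473]
ft_force: [2.5, 0.7, -1.7]
width: 0.0221
```

Call:
arm_command:
  deltas: [0, 0, -0.002, 0, 0, 0, 0, 0, -0.003, 0, 0, 0]

```text
time: 12.05
ee_pos: [0.5111, -0.0437, 0.1092]
eef_rot: [0.472, -0.525, 0.527, -0.473]
ft_force: [9.1, -0.0, -2.4]
width: 0.0213
```

```bash
python3 - <<'E'
from h import *
st=r.read_state();print(st['time'],np.round(st['ee_pos'],4),st['width'],np.round(st['ft_force'],2))
p=r.camera('wrist');save(p['image'][60:220,120:340],'w7.png',3.5)
import pickle;pickle.dump((p,dict(st)),open('st7.pkl','wb'))
E
```

```text
12.05 [ 0.5111 -0.0437  0.1092] 0.02131078014546174 [ 9.1  -0.05 -2.43]
```

View pics/w7.png

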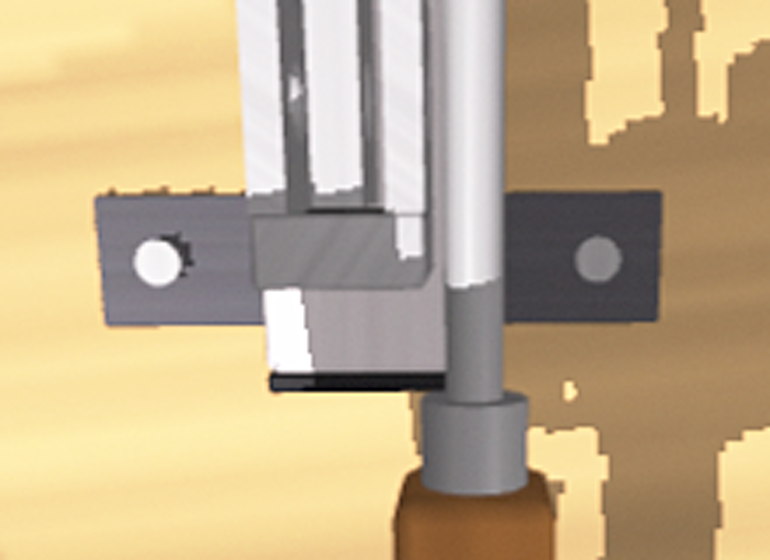

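Call:
arm_command:
  deltas: [0, 0, 0.01, 0, 0, 0, 0, 0, 0.03, 0, 0, 0, 0, 0, 0.05, 0, 0, 0, 0, 0, 0.055, 0, 0, 0, 0.015, 0, 0.055, 0, 0, 0, 0.035, 0, 0.055, 0, 0, 0, 0.055, 0, 0.055, 0, 0, 0, 0.056, 0, 0.055, 0, 0, 0]

```text
time: 13.1
ee_pos: [0.5574, -0.1079, 0.1084]
eef_rot: [0.472, -0.527, 0.527, -0.471]
ft_force: [0.8, 0.6, -1.0]
width: 0.0219
```

Call:
arm_command:
  deltas: [0, 0, -0.04, 0, 0, 0, 0, 0, -0.09, 0, 0, 0, 0.01, -0.01, -0.13, 0, 0, 0, 0.02, -0.04, -0.16, 0, 0, 0, 0.02, -0.06, -0.17, 0, 0, 0, 0.02, -0.06, -0.17, 0, 0, 0]

```text
time: 13.85
ee_pos: [0.3876, -0.1069, 0.1697]
eef_rot: [0.472, -0.525, 0.527, -0.473]
ft_force: [0.2, 0.0, -1.7]
width: 0.0219
```

```bash
python3 - <<'E'
from h import *
st=r.read_state();print(st['time'],np.round(st['ee_pos'],4),st['width'],np.round(st['ft_force'],2))
M=R.from_quat(st['eef_rot']).as_matrix();print(M.round(3).tolist())
d=np.array([.4355,-.325,.2])-st['ee_pos'];print((M.T@d).round(4))
q=r.camera('scene');save(q['image'][80:320,60:380],'s8.png',2.4)
E
```

```text
13.85 [ 0.3876 -0.1069  0.1697] 0.02192001928877506 [ 0.17  0.04 -1.72]
[[-0.107, 0.003, 0.994], [-0.994, -0.002, -0.107], [0.001, -1.0, 0.003]]
[ 0.2118 -0.0297  0.0709]
```

View pics/s8.png

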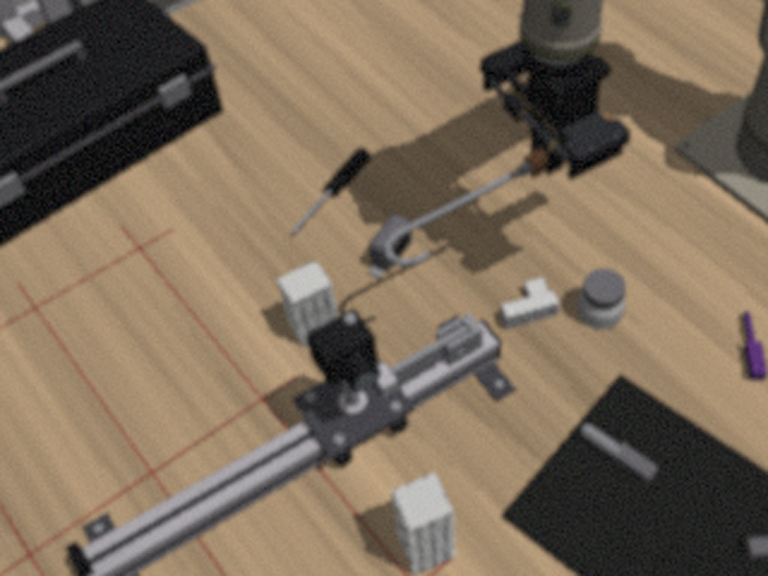

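Call:
arm_command:
  deltas: [0.03, 0, 0.01, 0, -3, 0, 0.07, 0, 0.023, 0, -6, 0, 0.11, 0, 0.037, 0, -9, 0, 0.15, 0, 0.05, 0, -12, 0, 0.185, 0, 0.062, 0, -15, 0, 0.207, 0, 0.069, 0, -17.5, 0, 0.212, 0, 0.071, 0, -18.1, 0, 0.212, 0, 0.071, 0, -18.1, 0]

```text
time: 14.9
ee_pos: [0.4355, -0.3244, 0.1675]
eef_rot: [-0.549, 0.446, -0.444, 0.55]
ft_force: [0.1, 0.5, -1.7]
width: 0.0217
```

```bash
python3 - <<'E'
from h import *
st=r.read_state();print(st['time'],np.round(st['ee_pos'],4),st['width'],np.round(st['ft_force'],2))
M=R.from_quat(st['eef_rot']).as_matrix();print(M.round(3).tolist())
p=r.camera('wrist');save(p['image'],'w9.png')
q=r.camera('scene');save(q['image'][50:230,80:320],'s9.png',3)
E
```

```text
14.9 [ 0.4355 -0.3244  0.1675] 0.021749298848144517 [ 0.13  0.46 -1.73]
[[0.208, -0.001, 0.978], [-0.978, 0.001, 0.208], [-0.002, -1.0, -0.001]]
```

View pics/s9.png

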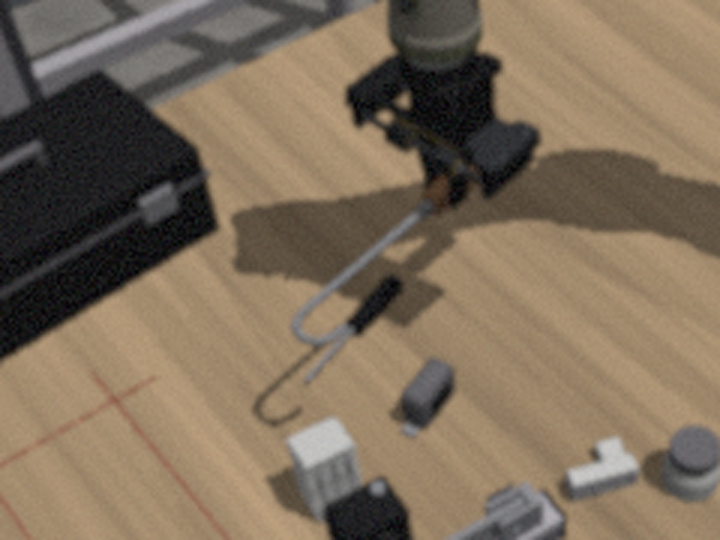

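View pics/w9.png

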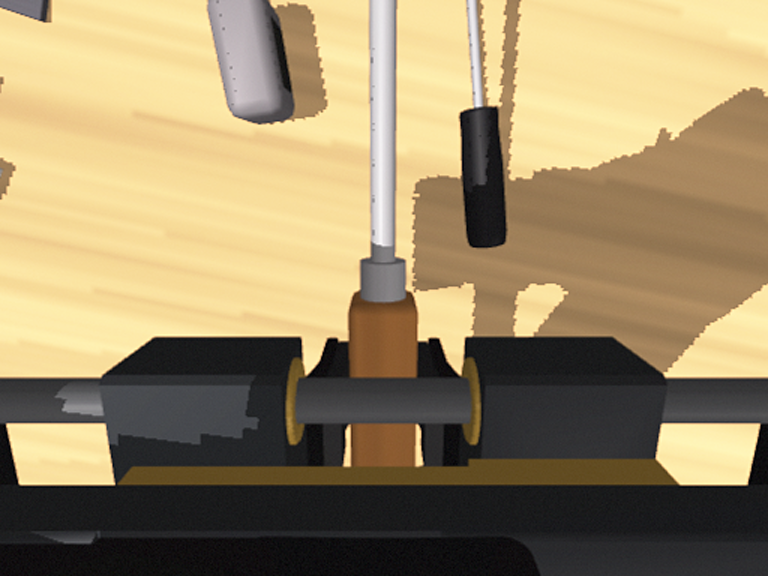

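Call:
arm_command:
  deltas: [0, 0.03, 0, 0, 0, 0, 0, 0.07, 0, 0, 0, 0, 0, 0.11, 0, 0, 0, 0, 0, 0.14, 0, 0, 0, 0, 0, 0.153, 0, 0, 0, 0, 0, 0.159, 0, 0, 0, 0, 0, 0.162, 0, 0, 0, 0, 0, 0.162, 0, 0, 0, 0]

```text
time: 16.0
ee_pos: [0.4358, -0.3257, 0.0073]
eef_rot: [-0.549, 0.445, -0.446, 0.549]
ft_force: [-0.0, 0.1, -1.6]
width: 0.0216
```

Call:
arm_command:
  deltas: [0, 0, 0, 0, 0, 0, 0, 0, 0, 0, 0, 0, 0, 0, 0, 0, 0, 0]
  hand: 0.6

```text
time: 16.38
ee_pos: [0.4355, -0.3256, 0.0068]
eef_rot: [0.549, -0.445, 0.445, -0.549]
ft_force: [-0.9, -0.8, 0.2]
width: 0.0441
```

Call:
arm_command:
  deltas: [0, -0.03, 0, 0, 0, 0, 0, -0.08, 0, 0, 0, 0, 0, -0.13, 0, 0, 0, 0, 0, -0.18, 0, 0, 0, 0, 0, -0.22, 0, 0, 0, 0, 0, -0.22, 0, 0, 0, 0]

```text
time: 17.12
ee_pos: [0.4367, -0.3263, 0.2301]
eef_rot: [-0.549, 0.443, -0.447, 0.55]
ft_force: [0.7, 0.4, -0.7]
width: 0.0523
```

```bash
python3 - <<'E'
from h import *
st=r.read_state();print(st['time'],np.round(st['ee_pos'],4),st['width'],np.round(st['ft_force'],2))
p=r.camera('wrist');save(p['image'],'w10.png')
q=r.camera('scene');save(q['image'][50:290,80:400],'s10.png',2.4)
E
```

```text
17.125 [ 0.4367 -0.3263  0.2301] 0.05233026884695137 [ 0.74  0.38 -0.71]
```

View pics/s10.png

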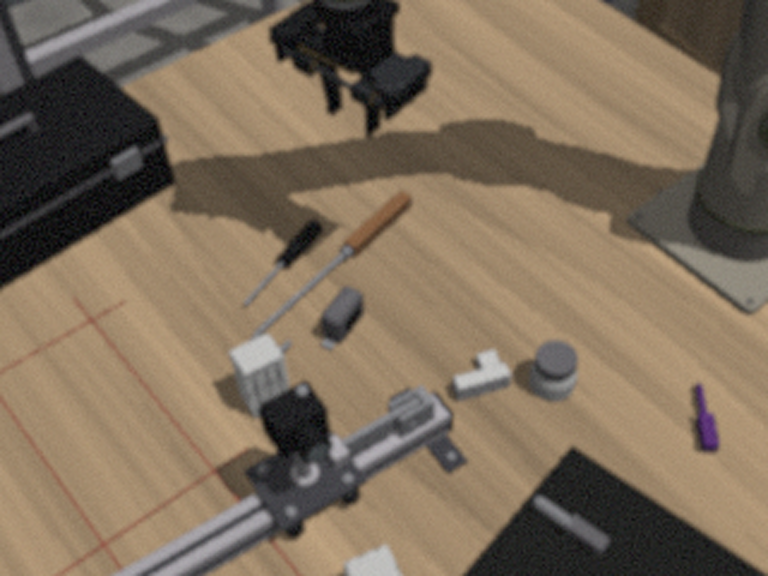

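Call:
arm_command:
  deltas: [-0.03, 0, 0.008, 0, -8, 0, -0.07, 0, 0.02, 0, -16, 0, -0.115, 0, 0.032, 0, -24, 0, -0.16, 0, 0.044, 0, -32, 0, -0.205, 0, 0.056, 0, -40, 0, -0.25, 0, 0.068, 0, -48, 0, -0.295, 0, 0.08, 0, -57, 0, -0.337, 0, 0.091, 0, -66, 0]

```text
time: 18.23
ee_pos: [0.4535, 0.0247, 0.2251]
eef_rot: [0.703, -0.073, 0.071, -0.703]
ft_force: [1.0, -0.5, -0.6]
width: 0.0523
```

```bash
python3 - <<'E'
from h import *
st=r.read_state();print(st['time'],np.round(st['ee_pos'],4),np.round(st['joint_positions'],2))
M=R.from_quat(st['eef_rot']).as_matrix();print(M.round(3).tolist())
d=np.array([.4735,.371,.2])-st['ee_pos'];print((M.T@d).round(4), np.degrees(np.arctan2(M[1,2],M[0,2])))
E
```

```text
18.225 [0.4535 0.0247 0.2251] [ 0.41 -0.02 -0.55  1.86 -0.01  1.3  -0.34]
[[0.979, -0.002, 0.203], [-0.203, 0.0, 0.979], [-0.002, -1.0, -0.0]]
[-0.0507  0.0251  0.3432] 78.28421303294733
```

Call:
arm_command:
  deltas: [-0.004, 0, 0.03, 0, -8, 0, -0.01, 0, 0.075, 0, -16, 0, -0.017, 0, 0.12, 0, -24, 0, -0.024, 0, 0.165, 0, -32, 0, -0.031, 0, 0.21, 0, -40, 0, -0.038, 0, 0.255, 0, -48, 0, -0.045, 0.01, 0.3, 0, -57, 0, -0.051, 0.02, 0.343, 0, -66, 0]

```text
time: 19.23
ee_pos: [0.4754, 0.3703, 0.2046]
eef_rot: [-0.629, -0.322, 0.323, 0.629]
ft_force: [-0.0, -0.0, 1.1]
width: 0.0521
```

```bash
python3 - <<'E'
from h import *
st=r.read_state();print(st['time'],np.round(st['ee_pos'],4),np.round(st['joint_positions'],2),np.abs(st['joint_vel']).max())
M=R.from_quat(st['eef_rot']).as_matrix();print(M.round(3).tolist())
p=r.camera('wrist');save(p['image'],'w11.png')
import pickle;pickle.dump((p,dict(st)),open('w11.pkl','wb'))
for n in ['pin','pin_grip','pin_tip','thick_pin_grip']:
    b=r.boxes_of(p,n);print(n,[(np.round(x['centre'],1),round(x['conf'],2),px2w(p,x['centre'],.013,st).round(4)) for x in b[:2]])
E
```

```text
19.225 [0.4754 0.3703 0.2046] [-0.08  0.42 -0.86  1.51  0.32  1.36 -0.01] 0.6759483866344111
[[0.584, -0.002, -0.812], [0.812, -0.001, 0.584], [-0.002, -1.0, 0.001]]
pin [(array([167.3, 258.7]), 0.58, array([0.4692, 0.3791, 0.013 ]))]
pin_grip [(array([170.9, 255.8]), 0.78, array([0.4706, 0.3742, 0.013 ])), (array([141.1,  38.4]), 0.64, array([0.307 , 0.2027, 0.013 ]))]
pin_tip [(array([170.2, 257.4]), 0.61, array([0.471 , 0.3761, 0.013 ])), (array([139.3,  33.9]), 0.59, array([0.3028, 0.2001, 0.013 ]))]
thick_pin_grip []
```

View pics/w11.png

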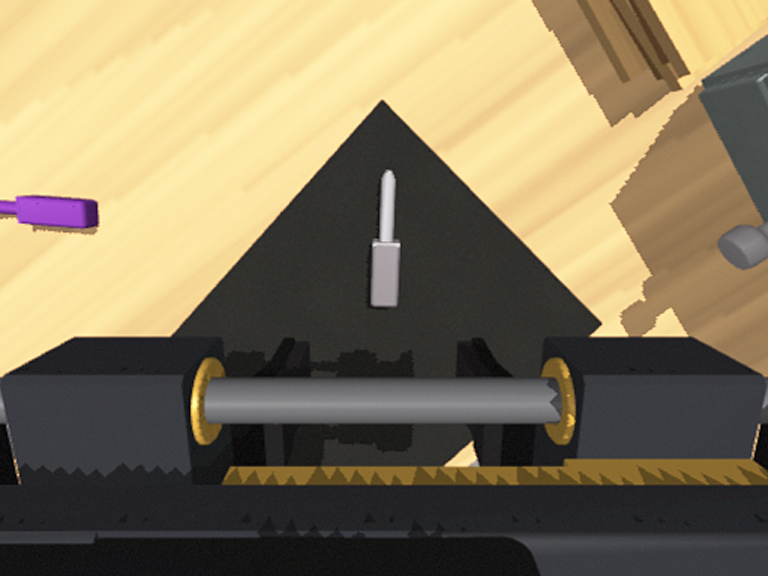

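```bash
python3 - <<'E'
from h import *
import pickle
st=r.read_state()
p=r.camera('wrist');g=p['image'];save(g[90:230,200:320],'w12.png',5)
M=R.from_quat(st['eef_rot']).as_matrix();print(np.round(st['ee_pos'],4),np.abs(st['joint_vel']).max())
pickle.dump((p,dict(st)),open('w12.pkl','wb'))
E
```

```text
[0.4756 0.3686 0.2052] 0.02481745358727071
```

View pics/w12.png

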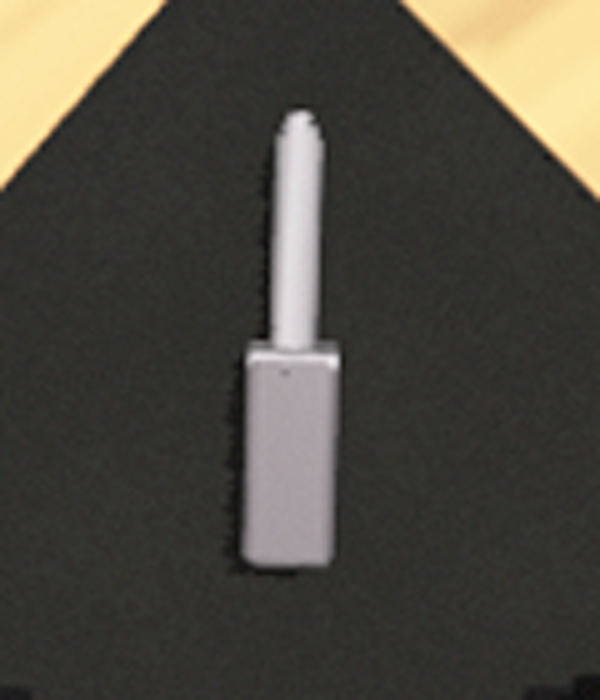

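```bash
python3 - <<'E'
from h import *
import pickle;p,st=pickle.load(open('w12.pkl','rb'))
M=R.from_quat(st['eef_rot']).as_matrix()
P={}
for n,c,w,z in [('tip',299,113,.013),('shL',294,340,.013),('front',293,362,.023),('back',287,566,.023)]:
    X=px2w(p,(90+w/5,200+c/5),z,st);P[n]=M.T@(X-st['ee_pos']);print(n,X.round(4),P[n].round(4))
d=P['tip']-P['back'];print(np.degrees(np.arctan2(d[0],d[2])))
E
```

```text
tip [0.423  0.4125 0.013 ] [0.0049 0.1923 0.0682]
shL [0.4613 0.3834 0.013 ] [0.0039 0.1922 0.0202]
front [0.4638 0.3812 0.023 ] [0.0036 0.1822 0.0168]
back [0.4996 0.3536 0.023 ] [ 0.0024  0.1822 -0.0283]
1.477907867136813
```

Call:
arm_command:
  deltas: [0.003, 0.05, -0.0055, 0, 1.5, 0, 0.003, 0.1, -0.0055, 0, 1.5, 0, 0.003, 0.15, -0.0055, 0, 1.5, 0, 0.003, 0.185, -0.0055, 0, 1.5, 0, 0.003, 0.196, -0.0055, 0, 1.5, 0, 0.003, 0.2, -0.0055, 0, 1.5, 0, 0.003, 0.2, -0.0055, 0, 1.5, 0]

```text
time: 20.4
ee_pos: [0.483, 0.3687, 0.0079]
eef_rot: [0.634, 0.313, -0.312, -0.634]
ft_force: [0.2, 0.5, 0.1]
width: 0.0522
```

Call:
arm_command:
  deltas: [0, 0, 0, 0, 0, 0, 0, 0, 0, 0, 0, 0, 0, 0, 0, 0, 0, 0, 0, 0, 0, 0, 0, 0, 0, 0, 0, 0, 0, 0]
  hand: 0
  grip_force: 35

```text
time: 21.02
ee_pos: [0.4822, 0.3685, 0.0066]
eef_rot: [0.634, 0.313, -0.313, -0.634]
ft_force: [-0.2, -0.6, 0.8]
width: 0.0196
```

Call:
arm_command:
  deltas: [0, -0.02, 0, 0, 0, 0, 0, -0.06, 0, 0, 0, 0, 0, -0.11, 0, 0, 0, 0, 0, -0.16, 0, 0, 0, 0, 0, -0.2, 0, 0, 0, 0, 0, -0.21, 0, 0, 0, 0]

```text
time: 21.78
ee_pos: [0.4826, 0.3696, 0.2207]
eef_rot: [-0.634, -0.315, 0.311, 0.634]
ft_force: [0.7, -0.5, -1.4]
width: 0.02
```

```bash
python3 - <<'E'
from h import *
st=r.read_state();print(st['time'],np.round(st['ee_pos'],4),np.round(st['joint_positions'],2),st['width'])
M=R.from_quat(st['eef_rot']).as_matrix();print(M.round(3).tolist())
d=np.array([.585,-.136,.21])-st['ee_pos'];print((M.T@d).round(4), np.degrees(np.arctan2(M[1,2],M[0,2])))
p=r.camera('wrist');save(p['image'],'w13.png')
E
```

```text
21.775 [0.4826 0.3696 0.2207] [-0.08  0.41 -0.85  1.48  0.32  1.38 -0.03] 0.02002626463047979
[[0.609, 0.004, -0.793], [0.793, 0.003, 0.609], [0.005, -1.0, -0.002]]
[-0.3389  0.0096 -0.389 ] 142.502454613806
```

View pics/w13.png

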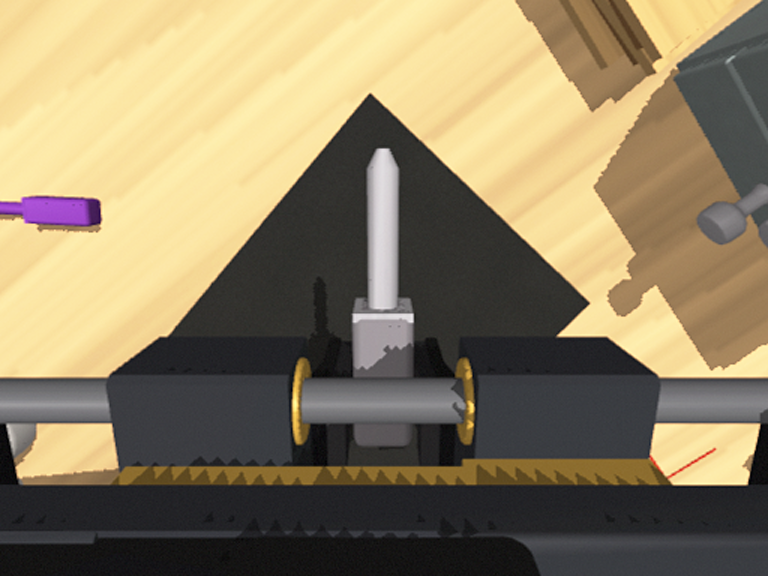

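Call:
arm_command:
  deltas: [-0.018, 0, -0.02, 0, 4, 0, -0.046, 0, -0.053, 0, 9, 0, -0.08, 0, -0.092, 0, 15, 0, -0.115, 0, -0.132, 0, 21, 0, -0.15, 0, -0.172, 0, 27, 0, -0.185, 0, -0.212, 0, 33, 0, -0.22, 0, -0.252, 0, 39, 0, -0.25, 0, -0.287, 0, 44, 0]

```text
time: 22.82
ee_pos: [0.557, -0.007, 0.2156]
eef_rot: [0.705, 0.05, -0.051, -0.705]
ft_force: [0.5, 0.2, -1.3]
width: 0.0199
```

```bash
python3 - <<'E'
from h import *
st=r.read_state();print(st['time'],np.round(st['ee_pos'],4),np.round(st['joint_positions'],2),st['width'])
M=R.from_quat(st['eef_rot']).as_matrix();print(M.round(3).tolist())
d=np.array([.585,-.138,.16])-st['ee_pos'];print((M.T@d).round(4), np.degrees(np.arctan2(M[1,2],M[0,2])))
E
```

```text
22.825 [ 0.557  -0.007   0.2156] [ 0.44  0.24 -0.59  1.63  0.14  1.32 -0.03] 0.01988271887551756
[[0.99, -0.002, -0.143], [0.143, -0.0, 0.99], [-0.002, -1.0, -0.0]]
[ 0.009   0.0556 -0.1337] 98.24096367651933
```

Call:
arm_command:
  deltas: [0.002, 0, -0.04, 0, 5, 0, 0.005, 0, -0.08, 0, 10, 0, 0.007, 0.01, -0.12, 0, 14.4, 0, 0.009, 0.035, -0.134, 0, 14.4, 0, 0.009, 0.056, -0.134, 0, 14.4, 0, 0.009, 0.056, -0.134, 0, 14.4, 0]

```text
time: 23.58
ee_pos: [0.5852, -0.1364, 0.1581]
eef_rot: [-0.706, 0.038, -0.036, 0.707]
ft_force: [-0.6, 0.7, -1.4]
width: 0.0194
```

```bash
python3 - <<'E'
from h import *
st=r.read_state();print(st['time'],np.round(st['ee_pos'],4),st['width'],np.abs(st['joint_vel']).max())
M=R.from_quat(st['eef_rot']).as_matrix();print(M.round(3).tolist(),np.degrees(np.arctan2(M[1,2],M[0,2])))
p=r.camera('wrist');save(p['image'],'w14.png');save(p['image'][0:230,140:400],'w14b.png',3)
import pickle;pickle.dump((p,dict(st)),open('w14.pkl','wb'))
q=r.camera('scene');save(q['image'][80:320,60:380],'s14.png',2.4)
E
```

```text
23.575 [ 0.5852 -0.1364  0.1581] 0.01943897804813146 0.037009535877586146
[[0.994, -0.004, 0.105], [-0.105, 0.001, 0.995], [-0.004, -1.0, 0.001]] 83.99150912299689
```

View pics/w14.png

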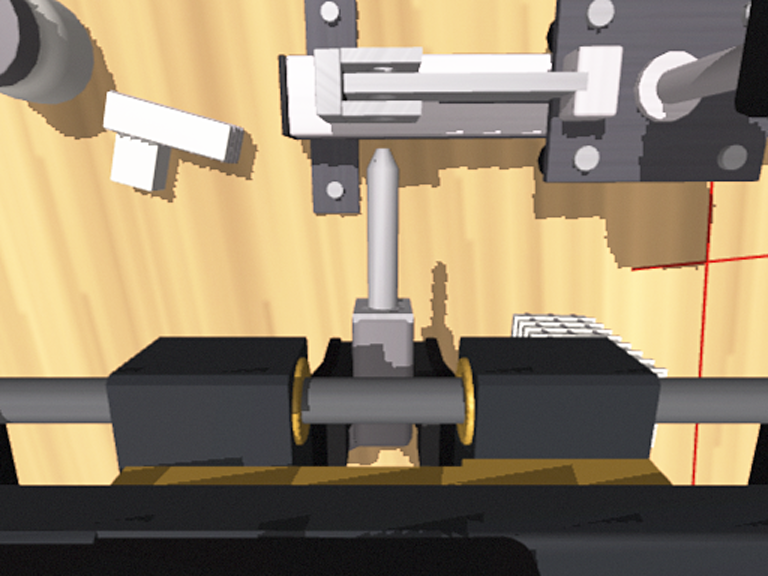

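View pics/w14b.png

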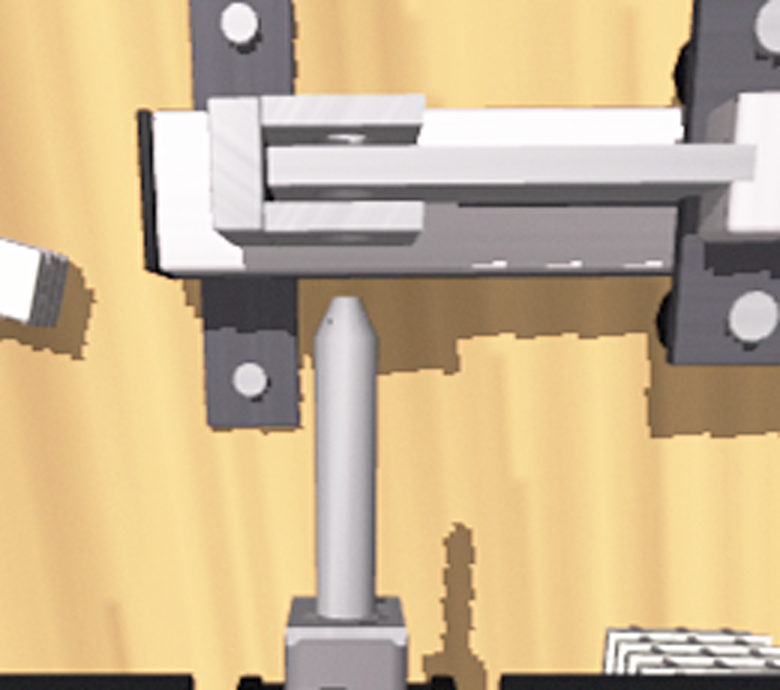

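View pics/s14.png

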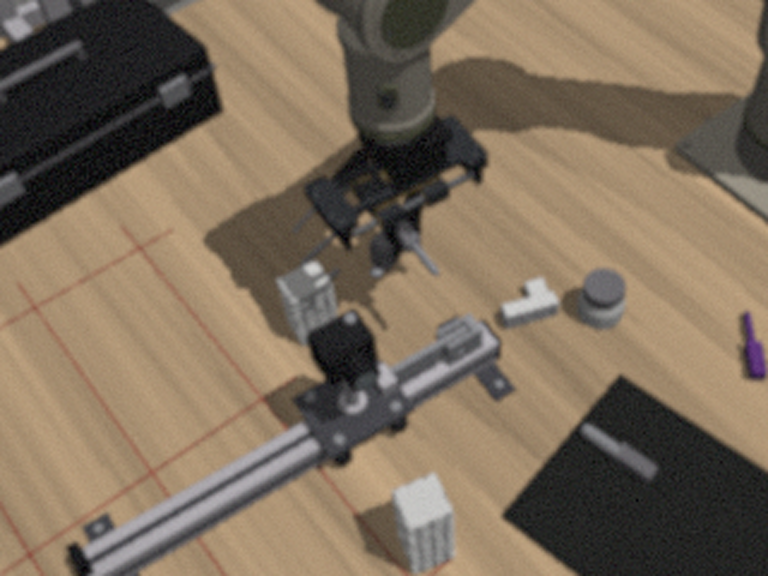

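```bash
python3 - <<'E'
from h import *
import pickle;p,st=pickle.load(open('w14.pkl','rb'))
M=R.from_quat(st['eef_rot']).as_matrix()
def f(n,c,w,z):
    X=px2w(p,(w/3,140+c/3),z,st);print(n,X.round(4),(M.T@(X-st['ee_pos'])).round(4))
f('nearch far corner outer',423,231,.086);f('nearch far inner',423,202,.086);f('bridge inner near',265,202,.086)
f('farch inner',423,122,.086);f('farch outer',424,96,.086);f('farch outer near',262,97,.086)
f('bridge L',210,98,.086);f('bridgeLn',214,228,.086);f('hole hint farcheek',347,137,.075);f('hole near',345,238,.07)
f('tip',345,297,st['ee_pos'][2]+.0064);f('pinbase',345,615,st['ee_pos'][2]+.0064)
E
```

```text
nearch far corner outer [ 0.6121 -0.0469  0.086 ] [0.0177 0.0721 0.0918]
nearch far inner [ 0.6126 -0.0408  0.086 ] [0.0176 0.0721 0.0979]
bridge inner near [ 0.5773 -0.037   0.086 ] [-0.018   0.0723  0.098 ]
farch inner [ 0.614  -0.0243  0.086 ] [0.0172 0.0722 0.1144]
farch outer [ 0.6147 -0.0191  0.086 ] [0.0174 0.0722 0.1197]
farch outer near [ 0.5793 -0.0155  0.086 ] [-0.0182  0.0723  0.1195]
bridge L [ 0.568  -0.0145  0.086 ] [-0.0296  0.0723  0.1193]
bridgeLn [ 0.5651 -0.0413  0.086 ] [-0.0296  0.0723  0.0925]
hole hint farcheek [ 0.5972 -0.0236  0.075 ] [0.0005 0.0832 0.1134]
hole near [ 0.5945 -0.045   0.07  ] [0.     0.0882 0.0918]
tip [ 0.593  -0.0623  0.1645] [ 0.     -0.0063  0.0746]
pinbase [ 0.5877 -0.1125  0.1645] [-0.     -0.0064  0.024 ]
```

```bash
python3 - <<'E'
from h import *
import pickle;q,t,p,st=pickle.load(open('st4.pkl','rb'))
for z in (.1,.13):
    P=[px2w(p,(w/1.5,c/1.5),z,st) for c,w in [(568,224),(688,222),(663,357)]]
    print(z,np.round(P,4).tolist(),np.linalg.norm(P[0]-P[1]),np.linalg.norm(P[1]-P[2]))
E
```

```text
0.1 [[0.7202, -0.1765, 0.1], [0.7164, -0.2179, 0.1], [0.6668, -0.2111, 0.1]] 0.04152933512592164 0.04999928292389467
0.13 [[0.7247, -0.1655, 0.13], [0.7215, -0.1995, 0.13], [0.6808, -0.1939, 0.13]] 0.03416735419917161 0.041135818914158136
```

Call:
arm_command:
  deltas: [0, 0.03, 0, 0, 0, 0, 0, 0.06, 0, 0, 0, 0, 0, 0.085, 0, 0, 0, 0, 0, 0.097, 0, 0, 0, 0, 0, 0.097, 0, 0, 0, 0, 0, 0.097, 0, 0, 0, 0]

```text
time: 24.42
ee_pos: [0.5871, -0.136, 0.065]
eef_rot: [0.706, -0.036, 0.037, -0.706]
ft_force: [-0.5, 0.0, -0.5]
width: 0.0199
```

```bash
python3 - <<'E'
from h import *
st=r.read_state();print(st['time'],np.round(st['ee_pos'],4),st['width'],np.abs(st['joint_vel']).max(),np.round(st['ft_force'],2))
M=R.from_quat(st['eef_rot']).as_matrix();print(M.round(3).tolist(),np.degrees(np.arctan2(M[1,2],M[0,2])))
p=r.camera('wrist');save(p['image'][0:230,140:400],'w15b.png',3)
import pickle;pickle.dump((p,dict(st)),open('w15.pkl','wb'))
E
```

```text
24.425 [ 0.5871 -0.136   0.065 ] 0.01990876585554583 0.003347649757657912 [-0.51  0.03 -0.46]
[[0.995, 0.002, 0.103], [-0.103, -0.001, 0.995], [0.002, -1.0, -0.0]] 84.07080085905972
```

View pics/w15b.png

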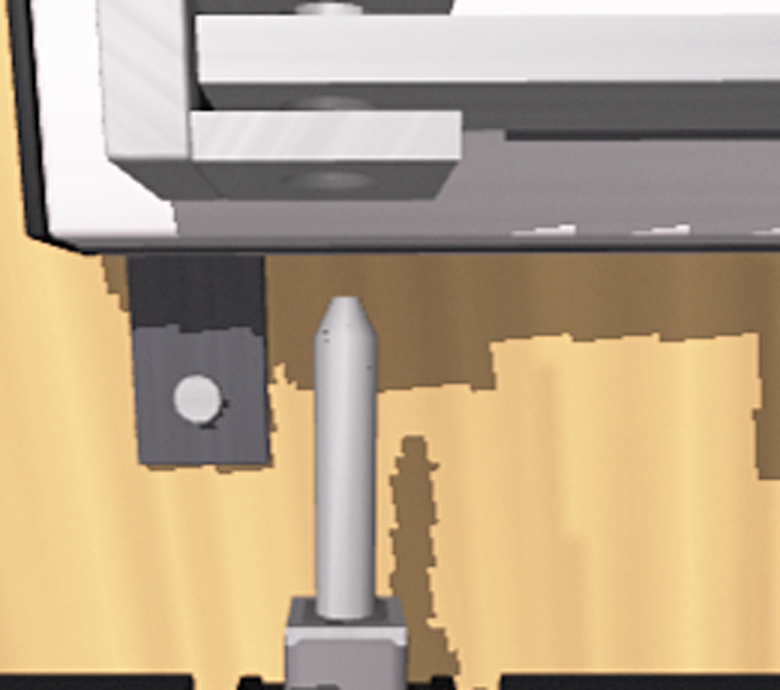

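```bash
python3 - <<'E'
from h import *
import pickle;p,st=pickle.load(open('w15.pkl','rb'))
M=R.from_quat(st['eef_rot']).as_matrix()
def f(n,c,w,z):
    X=px2w(p,(w/3,140+c/3),z,st);print(n,X.round(4),(M.T@(X-st['ee_pos'])).round(4))
f('nearch far outer',461,158,.086);f('bridge/cheek outer',192,159,.086);f('inner',461,112,.086);f('inner2',192,112,.086)
f('hole face',331,180,.0675);f('tip',345,297,st['ee_pos'][2]+.0064);f('base',345,615,st['ee_pos'][2]+.0064)
E
```

```text
nearch far outer [ 0.612  -0.0463  0.086 ] [ 0.0155 -0.021   0.0918]
bridge/cheek outer [ 0.5762 -0.0427  0.086 ] [-0.0204 -0.0211  0.0917]
inner [ 0.6124 -0.0406  0.086 ] [ 0.0154 -0.021   0.0974]
inner2 [ 0.577 -0.037  0.086] [-0.0202 -0.0211  0.0974]
hole face [ 0.5944 -0.0445  0.0675] [-0.0021 -0.0026  0.0917]
tip [ 0.5948 -0.0618  0.0714] [-0.     -0.0064  0.0745]
base [ 0.5895 -0.1121  0.0714] [-0.     -0.0064  0.024 ]
```

Call:
arm_command:
  deltas: [-0.0024, 0.0034, 0, 0, 0, 0, -0.0024, 0.0034, 0, 0, 0, 0, -0.0024, 0.0034, 0, 0, 0, 0]

```text
time: 24.85
ee_pos: [0.5838, -0.1357, 0.0603]
eef_rot: [0.706, -0.036, 0.037, -0.706]
ft_force: [-1.1, -1.1, -1.4]
width: 0.0199
```

```bash
python3 - <<'E'
from h import *
st=r.read_state();print(st['time'],np.round(st['ee_pos'],4),np.abs(st['joint_vel']).max(),np.round(st['ft_force'],2))
p=r.camera('wrist');save(p['image'][0:230,140:400],'w16b.png',3)
import pickle;pickle.dump((p,dict(st)),open('w16.pkl','wb'))
E
```

```text
24.85 [ 0.5838 -0.1357  0.0603] 0.0020526235666190485 [-1.1  -1.08 -1.44]
```

View pics/w16b.png

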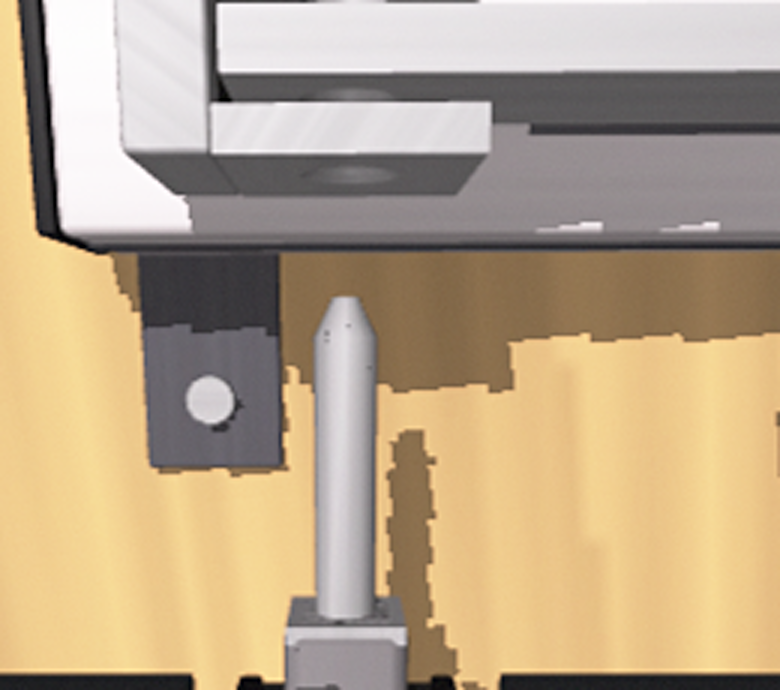

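Call:
arm_command:
  deltas: [0.0008, -0.001, 0.01, 0, 0, 0, 0.0008, -0.001, 0.018, 0, 0, 0, 0.0008, -0.001, 0.024, 0, 0, 0, 0.0008, -0.001, 0.028, 0, 0, 0, 0.0008, -0.001, 0.028, 0, 0, 0]

```text
time: 25.52
ee_pos: [0.5875, -0.1075, 0.0612]
eef_rot: [0.706, -0.036, 0.036, -0.706]
ft_force: [0.1, 0.2, -0.5]
width: 0.0196
```

```bash
python3 - <<'E'
from h import *
st=r.read_state();print(st['time'],np.round(st['ee_pos'],4),np.abs(st['joint_vel']).max(),np.round(st['ft_force'],2))
p=r.camera('wrist');save(p['image'][0:230,140:400],'w17b.png',3)
E
```

```text
25.525 [ 0.5875 -0.1075  0.0612] 0.0086027892347264 [ 0.08  0.17 -0.49]
```

View pics/w17b.png

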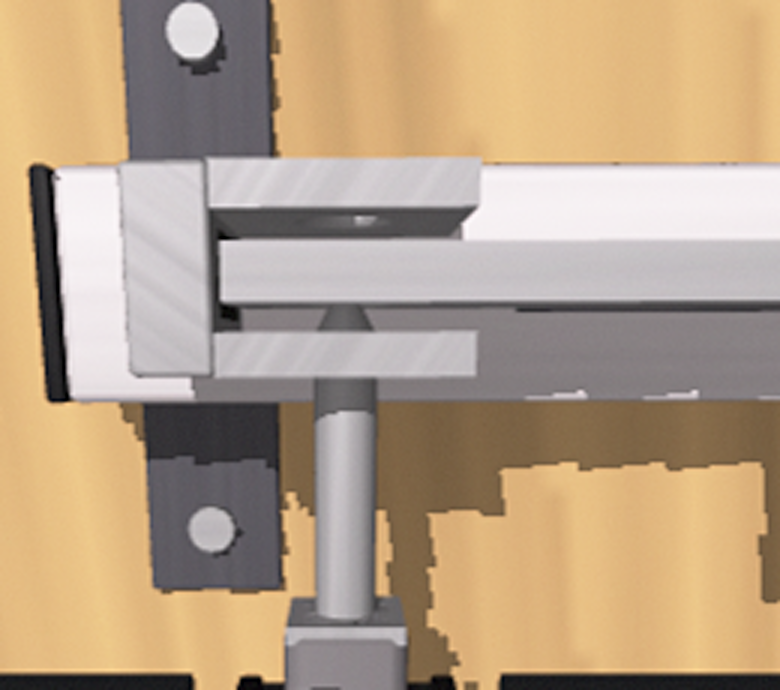

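Call:
arm_command:
  deltas: [0, 0, 0.005, 0, 0, 0, 0, 0, 0.01, 0, 0, 0, 0, 0, 0.016, 0, 0, 0, 0, 0, 0.022, 0, 0, 0, 0, 0, 0.028, 0, 0, 0, 0, 0, 0.034, 0, 0, 0, 0, 0, 0.036, 0, 0, 0, 0, 0, 0.036, 0, 0, 0]

```text
time: 26.58
ee_pos: [0.5912, -0.0719, 0.0611]
eef_rot: [0.706, -0.036, 0.036, -0.706]
ft_force: [-0.1, 0.8, -1.4]
width: 0.0192
```

```bash
python3 - <<'E'
from h import *
st=r.read_state();print(st['time'],np.round(st['ee_pos'],4),np.abs(st['joint_vel']).max(),np.round(st['ft_force'],2))
p=r.camera('wrist');save(p['image'][0:230,140:400],'w18b.png',3)
E
```

```text
26.575 [ 0.5912 -0.0719  0.0611] 0.00444637202512507 [-0.06  0.83 -1.38]
```

View pics/w18b.png

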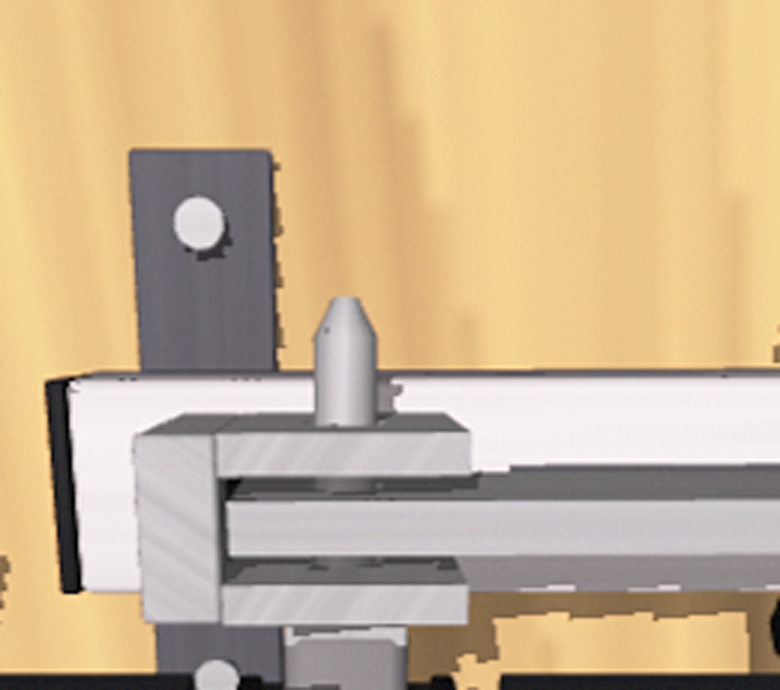

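Through both cheeks and the tongue. Now I seat the shoulder, watching the force.

Call:
arm_command:
  deltas: [0, 0, 0.002, 0, 0, 0, 0, 0, 0.003, 0, 0, 0, 0, 0, 0.004, 0, 0, 0]

```text
time: 27.0
ee_pos: [0.5915, -0.0689, 0.0611]
eef_rot: [0.707, -0.037, 0.037, -0.706]
ft_force: [-0.3, -4.5, -0.3]
width: 0.0196
```

Call:
arm_command:
  deltas: [0, 0, 0.001, 0, 0, 0, 0, 0, 0.002, 0, 0, 0]

```text
time: 27.25
ee_pos: [0.5915, -0.0688, 0.0612]
eef_rot: [0.707, -0.037, 0.037, -0.705]
ft_force: [-1.2, -10.1, 1.5]
width: 0.0196
```

Call:
arm_command:
  deltas: [0, 0, -0.001, 0, 0, 0, 0, 0, -0.001, 0, 0, 0, 0, 0, -0.001, 0, 0, 0, 0, 0, -0.001, 0, 0, 0]
  hand: 0.5

```text
time: 27.75
ee_pos: [0.5918, -0.0667, 0.0612]
eef_rot: [-0.706, 0.036, -0.036, 0.706]
ft_force: [-0.2, 0.2, -0.3]
width: 0.0425
```

```bash
python3 - <<'E'
from h import *
st=r.read_state();print(st['time'],np.round(st['ee_pos'],4),st['width'],np.round(st['ft_force'],2))
p=r.camera('wrist');save(p['image'][100:384,100:440],'w19b.png',2.2)
E
```

```text
27.75 [ 0.5918 -0.0667  0.0612] 0.042525042662078814 [-0.25  0.25 -0.31]
```

View pics/w19b.png

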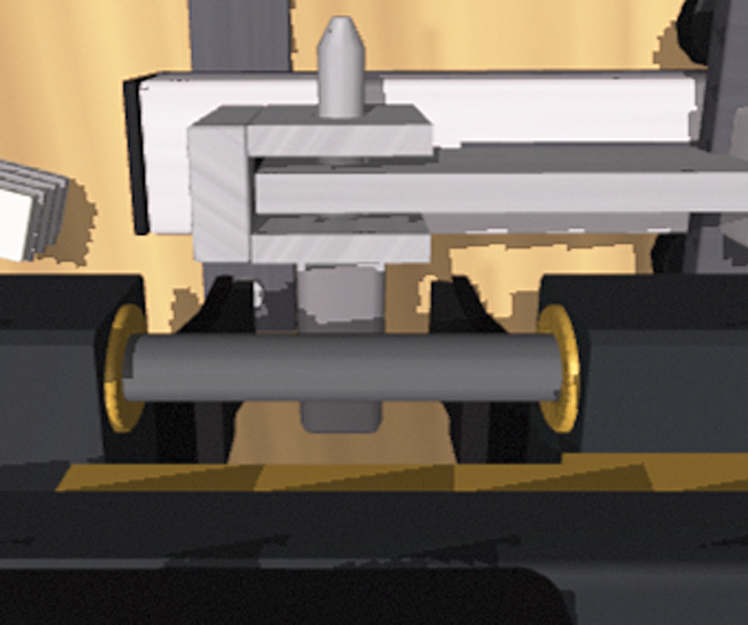

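Call:
arm_command:
  deltas: [0, -0.01, 0, 0, 0, 0, 0, -0.03, 0, 0, 0, 0, 0, -0.06, 0, 0, 0, 0, 0, -0.1, 0, 0, 0, 0, 0, -0.14, 0, 0, 0, 0, 0, -0.17, 0, 0, 0, 0, 0, -0.17, -0.05, 0, 0, 0, 0, -0.17, -0.09, 0, 0, 0]

```text
time: 28.8
ee_pos: [0.5825, -0.1581, 0.2335]
eef_rot: [0.707, -0.036, 0.037, -0.706]
ft_force: [1.1, 0.1, -0.7]
width: 0.0434
```

```bash
python3 - <<'E'
from h import *
st=r.read_state();print(st['time'],np.round(st['ee_pos'],4),st['width'],np.round(st['ft_force'],2))
p=r.camera('wrist');save(p['image'],'w20.png')
q=r.camera('scene');save(q['image'][60:330,60:420],'s20.png',2.2)
t=r.camera('top');save(t['image'][40:270,100:380],'t20.png',2.6)
E
```

```text
28.8 [ 0.5825 -0.1581  0.2335] 0.0434245394029001 [ 1.07  0.09 -0.69]
```

View pics/w20.png

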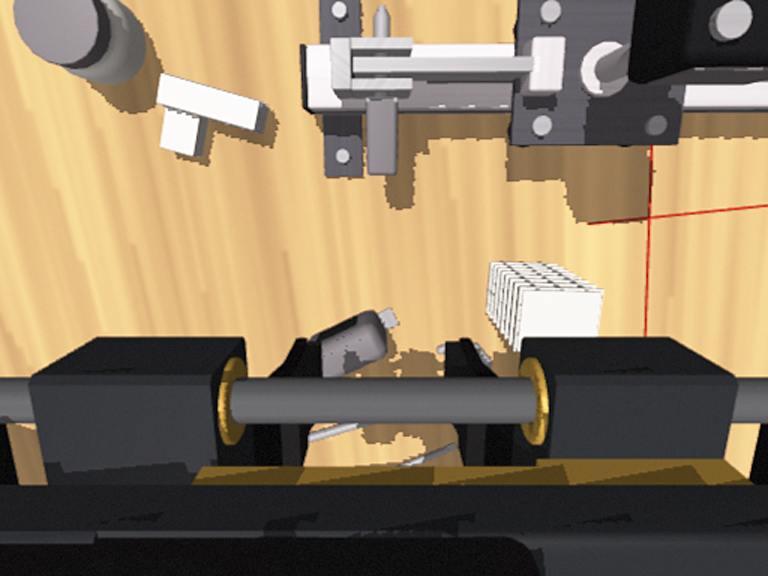

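View pics/s20.png

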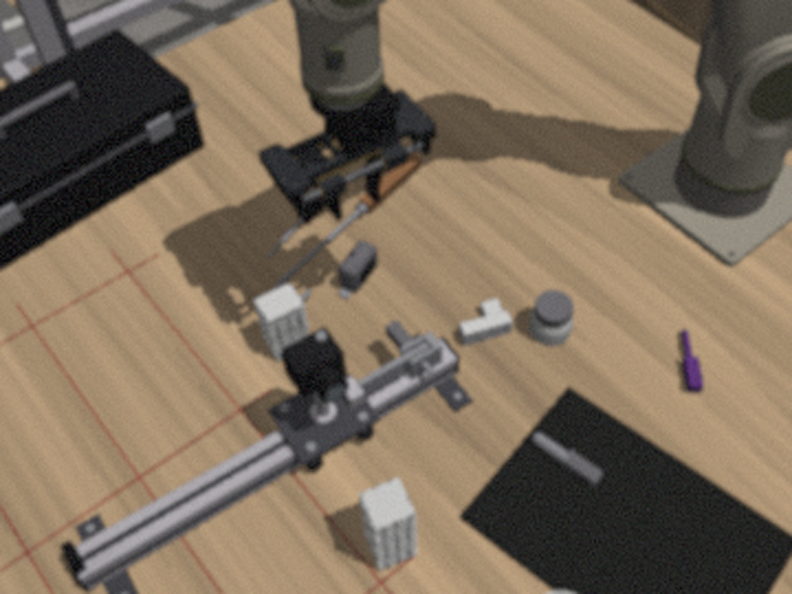

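View pics/t20.png

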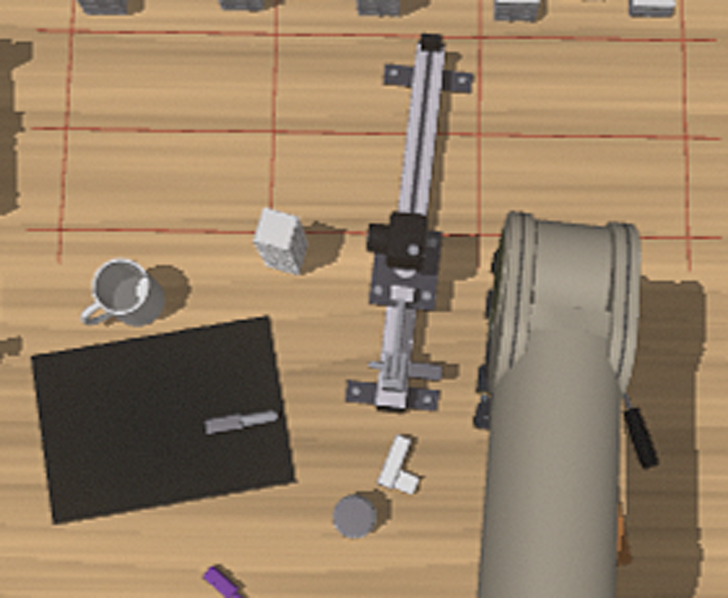

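```bash
python3 - <<'E'
from h import *
st=r.read_state()
p=r.camera('wrist');save(p['image'][0:130,190:330],'w21.png',5)
M=camT(p,st)
for n,c,w,z in [('shoulder',384,98,.078),('back',381,174,.076),('tip',382,6,.068),('cheekouter',412,89,.086)]:
    X=px2w(p,(w/1.5,c/1.5),z,st); print(n,X.round(4), np.dot(X[:2]-[.596,-.0335],[.105,.9945]).round(4))
E
```

```text
shoulder [ 0.5949 -0.0503  0.078 ] -0.0168
back [ 0.5882 -0.0946  0.076 ] -0.0616
tip [0.5995 0.0024 0.068 ] 0.0361
cheekouter [ 0.6117 -0.0481  0.086 ] -0.0129
```

View pics/w21.png

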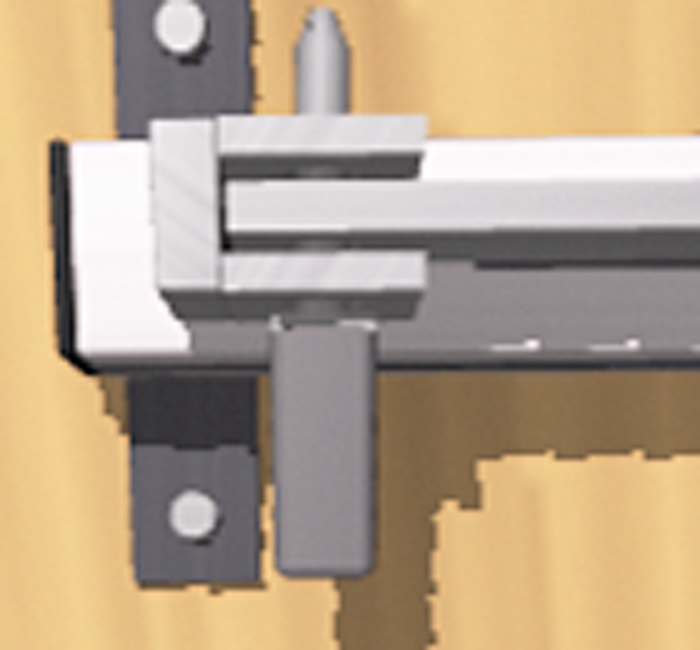

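```bash
python3 - <<'E'
from h import *
st=r.read_state()
p=r.camera('wrist')
# anchor: near-cheek outer top edge at w21 row 291, col 320
X0=px2w(p,(291/5,190+320/5),.086,st);print(X0)
n=np.array([.105,.9945,0])
for z in (.082,.078,.076,.074,.068,.05):
    for g in (0,.001,.002,.004):
        Y=X0-g*n;Y=np.array([Y[0],Y[1],z]);a=w2px(p,Y,st);print(z,g,round(a[0]*5,1),end=' | ')
    print()
# back top edge row 577 ; tip row 8
for z in (.078,.074,.07): print(z,np.dot(px2w(p,(570/5,190+325/5),z,st)-X0,n))
for z in (.068,.070,.072): print('tip',z,np.dot(px2w(p,(8/5,190+320/5),z,st)-X0,n))
E
```

```text
[ 0.59381228 -0.04279589  0.086     ]
0.082 0 294.6 | 0.082 0.001 300.6 | 0.082 0.002 306.6 | 0.082 0.004 318.5 | 
0.078 0 298.1 | 0.078 0.001 304.0 | 0.078 0.002 309.9 | 0.078 0.004 321.7 | 
0.076 0 299.8 | 0.076 0.001 305.7 | 0.076 0.002 311.5 | 0.076 0.004 323.3 | 
0.074 0 301.5 | 0.074 0.001 307.3 | 0.074 0.002 313.2 | 0.074 0.004 324.8 | 
0.068 0 306.4 | 0.068 0.001 312.2 | 0.068 0.002 317.9 | 0.068 0.004 329.3 | 
0.05 0 320.2 | 0.05 0.001 325.6 | 0.05 0.002 331.0 | 0.05 0.004 341.8 | 
0.078 -0.047801172614853595
0.074 -0.047823851310354874
0.07 -0.04784653000585615
tip 0.068 0.04994569115386248
tip 0.07 0.049356775293293124
tip 0.072 0.04876785943272375
```

Call:
arm_command:
  deltas: [0, 0.04, 0, 0, 0, 0, 0, 0.09, 0, 0, 0, 0, 0, 0.14, 0, 0, 0, 0, 0, 0.17, 0, 0, 0, 0, 0, 0.176, 0, 0, 0, 0, 0, 0.176, 0.02, 0, 0, 0, 0, 0.176, 0.037, 0, 0, 0, 0, 0.176, 0.038, 0, 0, 0]
  hand: 0

```text
time: 30.05
ee_pos: [0.5875, -0.1158, 0.0566]
eef_rot: [-0.706, 0.034, -0.036, 0.706]
ft_force: [-0.1, 1.3, -0.3]
width: 0.0004
```

```bash
python3 - <<'E'
from h import *
st=r.read_state();print(st['time'],np.round(st['ee_pos'],4),st['width'],np.round(st['ft_force'],2))
p=r.camera('wrist');save(p['image'][80:384,100:420],'w22.png',2)
E
```

```text
30.05 [ 0.5875 -0.1158  0.0566] 0.0003792780469249375 [-0.06  1.27 -0.29]
```

View pics/w22.png

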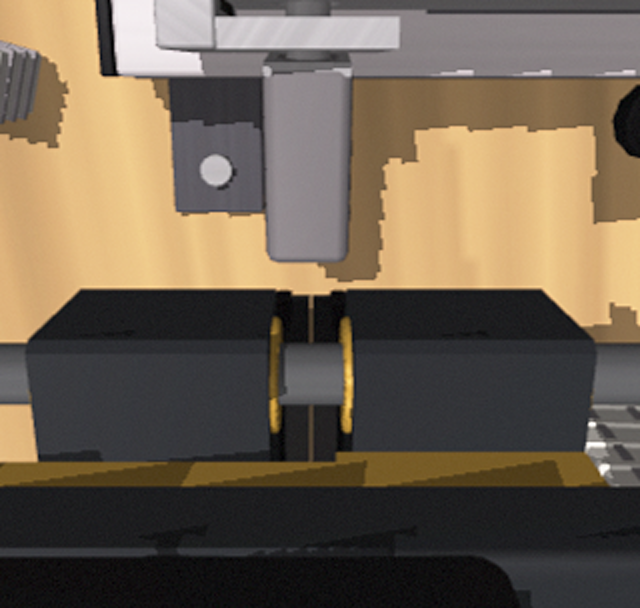

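Call:
arm_command:
  deltas: [0, 0, 0.004, 0, 0, 0, 0, 0, 0.008, 0, 0, 0, 0, 0, 0.01, 0, 0, 0, 0, 0, 0.01, 0, 0, 0]

```text
time: 30.6
ee_pos: [0.5874, -0.1088, 0.0551]
eef_rot: [0.706, -0.037, 0.037, -0.706]
ft_force: [-0.8, 0.3, -0.2]
width: 0.0006
```

Call:
arm_command:
  deltas: [0, 0, 0.001, 0, 0, 0, 0, 0, 0.002, 0, 0, 0]

```text
time: 30.85
ee_pos: [0.5876, -0.1069, 0.0552]
eef_rot: [0.706, -0.037, 0.037, -0.706]
ft_force: [-0.7, 0.2, -0.5]
width: 0.0002
```

Call:
arm_command:
  deltas: [0, 0, 0.001, 0, 0, 0, 0, 0, 0.002, 0, 0, 0]

```text
time: 31.1
ee_pos: [0.5878, -0.105, 0.0552]
eef_rot: [0.706, -0.037, 0.037, -0.706]
ft_force: [0.0, -1.8, 1.9]
width: 0.0007
```

Call:
arm_command:
  deltas: [0, 0, 0.001, 0, 0, 0, 0, 0, 0.002, 0, 0, 0]

```text
time: 31.35
ee_pos: [0.5879, -0.1046, 0.0553]
eef_rot: [0.707, -0.037, 0.037, -0.705]
ft_force: [-1.0, -7.9, 1.8]
width: 0.0004
```

Call:
arm_command:
  deltas: [0, 0, 0.001, 0, 0, 0, 0, 0, 0.0015, 0, 0, 0]

```text
time: 31.6
ee_pos: [0.588, -0.1044, 0.0554]
eef_rot: [0.707, -0.037, 0.037, -0.705]
ft_force: [-0.8, -10.3, 3.1]
width: 0.0007
```

Call:
arm_command:
  deltas: [0, 0, -0.004, 0, 0, 0, 0, 0, -0.02, 0, 0, 0, 0, -0.01, -0.04, 0, 0, 0, 0, -0.06, -0.045, 0, 0, 0, 0, -0.11, -0.045, 0, 0, 0, 0, -0.15, -0.045, 0, 0, 0, 0, -0.17, -0.045, 0, 0, 0, 0, -0.17, -0.045, 0, 0, 0]

```text
time: 32.6
ee_pos: [0.5842, -0.1467, 0.2266]
eef_rot: [0.706, -0.036, 0.038, -0.706]
ft_force: [-0.1, 0.3, -0.6]
width: 0.0
```

```bash
python3 - <<'E'
from h import *
st=r.read_state();print(st['time'],np.round(st['ee_pos'],4),st['width'],np.round(st['ft_force'],2))
p=r.camera('wrist');save(p['image'][0:130,190:330],'w23.png',5)
q=r.camera('scene');save(q['image'][60:330,60:420],'s23.png',2.2)
E
```

```text
32.6 [ 0.5842 -0.1467  0.2266] 4.6532070143470196e-05 [-0.11  0.28 -0.61]
```

View pics/w23.png

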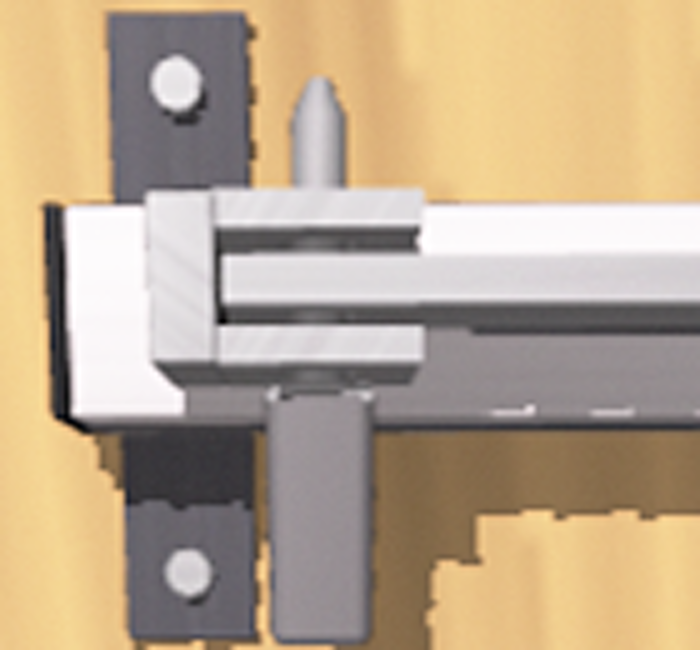

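View pics/s23.png

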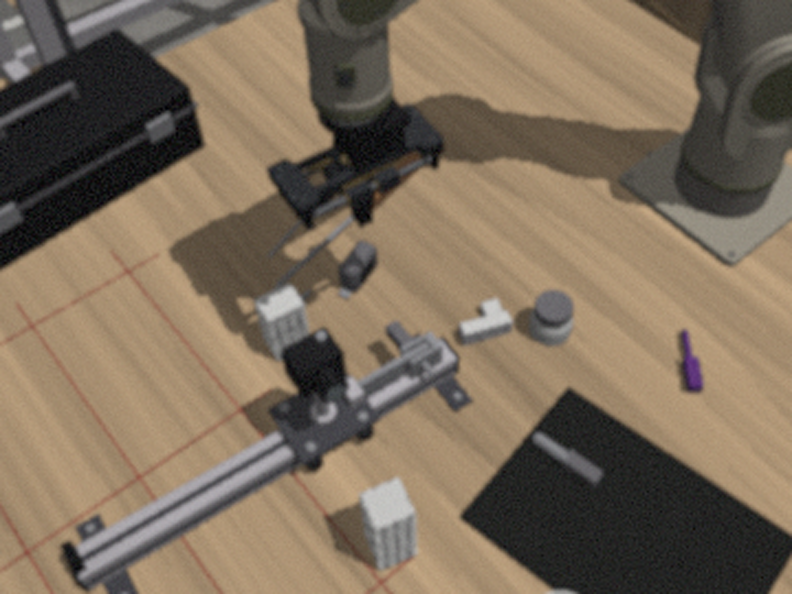

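```bash
python3 - <<'E'
from h import *
print(r.close_job(), r.read_state()['time'])
E
```

```text
the job is handed in; nothing more can be done
the job is handed in; nothing more can be done
```

I hooked the camera column and drew the carriage home against its stop, where the wrist force rose to about 9 N. I then laid the hook flat on the bench about 25 mm behind its old spot. The slim pin, told from the thick one in the wrist picture, went in from the right side through both cheeks and the tongue, and I let go. The job was handed in after about 33 s on the robot's clock.

**What the last checks showed:**
- **Pin:** its tip is fully out past the far cheek, and the gripper is clear.
- **Carriage:** it is still at home.
- **Models:** neither tower nor the low model shows any sign of having moved.
- **Hook:** it was seen lying flat right after I released it. In the last pictures the arm partly hides it.

**One thing not quite as described:** once released, the pin's handle droops slightly within the hole clearance, so in the picture the top edge of its shoulder stands a few mm off the cheek. I pushed the back of the handle with the shut fingers and it stayed put at about 10 N, so I take it as seated. The droop looked the same afterwards.

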